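# Batch-weigh the pressed pellets

### The arm

A 7-joint arm with a two-finger parallel gripper is mounted at the origin on the work surface. World frame = base frame: x ahead of the robot, y to its left, z up, the work surface at z = 0. Lengths are in m, angles in rad, forces in N, time in s.
With the tool pointing down it reaches from about 0.4 to 0.85 m from the base axis. Payload 4.5 kg.
Tool frame: the origin (TCP) lies at the very end of the fingers, on their centre line; the grasp point (between the pads) lies 19 mm behind it; z points along the fingers, y is the line along which they close (so a half turn about z gives the same grasp; the last joint's range is limited). The gripper opens to 88 mm and grips with 3 to 60 N. Pads are 18 mm wide; open, the fingers measure 123 mm over their backs; the gripper's body (75 mm by 187 mm) begins 45 mm behind the grasp point.
Start: joints at [1.154, 0.689, -0.195, 1.565, 0.157, 0.902, -0.215], TCP at [0.272, -0.563, 0.239] pointing down, gripper open.
Joint ranges: [-3.01, 3.01], [-0.46, 2.08], [-1.47, 1.51], [0.13, 2.56], [-1, 4.14], [0.04, 2.09], [-2.66, 2.66]. Speed limits (rad/s): [2.57, 2.57, 3.14, 3.14, 3.14, 3.14, 3.14].

### API

Orientations are given as a unit quaternion [x, y, z, w].
In Python, from plant import r gives the robot as it stands. The module is installed in compiled form; this text tells all that it offers.
- The arm moves only by the shell command python3 -m pendant 'ROWS' [FORCE]. ROWS is JSON, one flat list of numbers, 7 for each row, row after row: the opening, from 0 (shut) to 1 (fully open), then the shift along the tool's x, y, z scaled (see below), then the turn, a rotation vector about the tool's x, y, z scaled (see below). A call has 1 to 12 rows; each row is the pose to reach, as a shift and turn from the pose commanded when the call began, along the tool's axes at that moment; what a row does not reach only later rows make up. The controller multiplies each number of a shift by 0.15 m and each number of a turn by pi/2 rad. A row lasts 1/10 s, in which the tool goes at most 50 mm and 8.59 degrees, less where a joint would pass 70% of its speed; a pose out of reach is approached as far as the arm can. A call with a number of a shift or a turn outside -1 to 1 is refused whole. A call with a gripper value outside its range is refused whole. The fingers move at their own pace and stop on an object; FORCE is the grip in N (left out, the last holds). Time passes only in rows, so rows that repeat a pose let the fingers close. It gives the time, the measured TCP pose, the force, the opening and the grip force at its end, in the units of the state.
- r.get_state(): the state, without advancing time (a new reading comes with each control period).
- r.snapshot(name): name is "scene" or "top"; returns a dict with "img" (420x560x3 uint8, red, green, blue), "mtx" (3x3 intrinsics, pixels), "cam_to_world" (4x4, takes a point from camera to world coordinates). Camera axes: x right, y up, looking along -z (the intrinsics and any distortion apply to the point x, -y, -z); pixel columns grow to the right and rows downward; lengths in m; the calibration is good to about 2 mm. A picture is of the moment at which its call begins. There is no depth.
- r.finish_job(): hands the job in; it is judged then, once.
The state is a dict: "clock": time; "q": joint angles; "qd": joint speeds; "joint_torque": joint torques, N m; "tool_pos": TCP position; "eef_rot": TCP orientation; "contact_force": force on the tool from outside, world axes, zero at the start; "moment": the same for the moment, N m; "opening": opening from 0.0 (shut) to 1.0 (fully open); "finger_force": force on a finger pad.
Only numpy, scipy, OpenCV 4.12 (cv2) and the standard library are available. Lean on these libraries where they do the work, as an engineer would, in place of code of your own. Each camera call takes 0.05 s, during which the arm holds its last target. There are 200 camera calls.

### The job

Weigh the batch of pressed sample pellets: first pull the balance's red lock cap up until it clicks, then lay every pellet from the blue mat flat on the pan, face up and not overlapping, and with all of them resting there turn the blue hold knob clockwise past its click. After that move every pellet into the white carrier, again flat, face up and not overlapping, and only then press the red cap fully home, leaving the knob on hold. Leave the two small glass vials beside the mat and the carrier where they stand.

Things in the scene. Friction and masses are not known exactly. Their poses are not given: they have to be found in the camera images.
- balance: white top-loading laboratory balance, fixed, 280 (x) by 190 (y) mm, its deck 45 mm high. Origin at the centre of its underside; -x is its control strip, towards the robot. The cap stands on the strip at x -97, y +52 mm, the knob at x -97, y -48 mm
- pan_centre (a point): centre of the top face of the balance's square steel pan, 55 mm above the bench (10 mm above the deck); the pan is 170 by 170 mm with a rim 4 mm wide and 3 mm high round its edge, 162 by 162 mm inside. Axes as the balance's
- lock_cap (a joint): red pan-lock cap, in m: 0 = pressed home (pan locked), 0.012 = pulled straight up to its upper stop (pan free). An over-centre click holds it at either end: about 7 N to start it off either end, falling to nothing half way, from where it snaps on by itself. Starts home
- lock_cap_top (a point): centre of the top of the red pan-lock cap, a plain cylinder 24 mm across and 24 mm tall; when home its foot is 1 mm above the deck, so its top is 70 mm above the bench, when up 82 mm. The point moves with the cap
- hold_knob (a joint): blue reading-hold knob, in rad: 0 = live, grows clockwise seen from above, 1.2 = hold, at its stop. An over-centre click holds it at either end: about 0.2 N m to start it off either end, falling to nothing half way, from where it snaps on by itself. Starts at 0
- hold_knob_grip (a point): point on the knob's axis at the height to grip, 82 mm above the bench. The grip is an upright bar 42 mm long and 14 mm thick, its top 89 mm above the bench, on a disc 44 mm across whose top is at 59 mm; the bar lies along this point's x axis, which is the balance's x axis at 0 and turns with the knob; a white line marks its -x end, which points to a white dot at 0, to a green dot at 1.2
- mat: blue sample mat, fixed, 180 (x) by 170 (y) mm, 4 mm thick, on which the pellets lie at the start; on either side of the balance. Origin at the centre of its underside
- carrier: white shallow open sample carrier, fixed, 180 (x) by 170 (y) mm outside, on the other side of the balance; walls 5 mm thick, 12 mm high over all. Origin at the centre of its underside
- carrier_floor (a point): centre of the carrier's inner floor, 5 mm above the bench; inside it is 170 (x) by 160 (y) mm, walls rise 7 mm above this floor. Four grey printed discs show where pellets may go (any place inside will do). Axes as the carrier's
- pellet_ochre: pressed sample pellet: thin round disc, 34 mm across, 6 mm thick, 25 g, an aluminium cup whose ochre yellow sample face is on top. Origin at the centre of its underside, z up out of the sample face. Three or all four of the pellets are there in a run; one not there is absent (None)
- pellet_brown: pressed sample pellet: thin round disc, 34 mm across, 6 mm thick, 25 g, an aluminium cup whose dark brown sample face is on top. Origin at the centre of its underside, z up out of the sample face. Three or all four of the pellets are there in a run; one not there is absent (None)
- pellet_green: pressed sample pellet: thin round disc, 34 mm across, 6 mm thick, 25 g, an aluminium cup whose green sample face is on top. Origin at the centre of its underside, z up out of the sample face. Three or all four of the pellets are there in a run; one not there is absent (None)
- pellet_grey: pressed sample pellet: thin round disc, 34 mm across, 6 mm thick, 25 g, an aluminium cup whose dark grey sample face is on top. Origin at the centre of its underside, z up out of the sample face. Three or all four of the pellets are there in a run; one not there is absent (None)
- vial_white: bystander: glass vial with a white cap, 26 mm across, 58 mm tall, standing loose. Origin at the centre of its underside
- vial_pink: bystander: glass vial with a pink cap, 26 mm across, 58 mm tall, standing loose. Origin at the centre of its underside
Mind the look-alikes: they are no part of the job. Leave any pink look-alike of the pellet_ochre alone.

How it is judged:
On the way, in this order (a step that is already met when the one before it is completed fails the run):
1. the red lock cap is pulled up past its click (value of joint lock_cap above 0.009 m), for 0.2 s.
2. every pellet lies flat, face up and let go on the pan, none on another, with the cap up and the knob still on live (value of joint lock_cap above 0.009 m and value of joint hold_knob below 0.4 rad and x of pellet_ochre in the frame of pan_centre between -0.08 and 0.08 m and y of pellet_ochre in the frame of pan_centre between -0.08 and 0.08 m and z of pellet_ochre in the frame of pan_centre between -0.004 and 0.004 m and angle between each of pellet_ochre, pellet_brown, pellet_green, pellet_grey's own z axis and vertical below 0.15 rad and linear speed of each of pellet_ochre, pellet_brown, pellet_green, pellet_grey below 0.03 m/s and contact force between the fingers and pellet_ochre below 0.1 N and x of pellet_brown in the frame of pan_centre between -0.08 and 0.08 m and y of pellet_brown in the frame of pan_centre between -0.08 and 0.08 m and z of pellet_brown in the frame of pan_centre between -0.004 and 0.004 m and contact force between the fingers and pellet_brown below 0.1 N and x of pellet_green in the frame of pan_centre between -0.08 and 0.08 m and y of pellet_green in the frame of pan_centre between -0.08 and 0.08 m and z of pellet_green in the frame of pan_centre between -0.004 and 0.004 m and contact force between the fingers and pellet_green below 0.1 N and x of pellet_grey in the frame of pan_centre between -0.08 and 0.08 m and y of pellet_grey in the frame of pan_centre between -0.08 and 0.08 m and z of pellet_grey in the frame of pan_centre between -0.004 and 0.004 m and contact force between the fingers and pellet_grey below 0.1 N), for 0.3 s.
3. with every pellet still lying on the pan, the blue knob is turned clockwise past its click (value of joint lock_cap above 0.009 m and value of joint hold_knob above 1.05 rad and x of pellet_ochre in the frame of pan_centre between -0.08 and 0.08 m and y of pellet_ochre in the frame of pan_centre between -0.08 and 0.08 m and z of pellet_ochre in the frame of pan_centre between -0.004 and 0.004 m and angle between each of pellet_ochre, pellet_brown, pellet_green, pellet_grey's own z axis and vertical below 0.15 rad and linear speed of each of pellet_ochre, pellet_brown, pellet_green, pellet_grey below 0.03 m/s and contact force between the fingers and pellet_ochre below 0.1 N and x of pellet_brown in the frame of pan_centre between -0.08 and 0.08 m and y of pellet_brown in the frame of pan_centre between -0.08 and 0.08 m and z of pellet_brown in the frame of pan_centre between -0.004 and 0.004 m and contact force between the fingers and pellet_brown below 0.1 N and x of pellet_green in the frame of pan_centre between -0.08 and 0.08 m and y of pellet_green in the frame of pan_centre between -0.08 and 0.08 m and z of pellet_green in the frame of pan_centre between -0.004 and 0.004 m and contact force between the fingers and pellet_green below 0.1 N and x of pellet_grey in the frame of pan_centre between -0.08 and 0.08 m and y of pellet_grey in the frame of pan_centre between -0.08 and 0.08 m and z of pellet_grey in the frame of pan_centre between -0.004 and 0.004 m and contact force between the fingers and pellet_grey below 0.1 N), for 0.2 s.
4. every pellet lies flat, face up and let go in the carrier, none on another, with the cap still up (value of joint lock_cap above 0.009 m and value of joint hold_knob above 1.05 rad and x of pellet_ochre in the frame of carrier_floor between -0.083 and 0.083 m and y of pellet_ochre in the frame of carrier_floor between -0.078 and 0.078 m and z of pellet_ochre in the frame of carrier_floor between -0.004 and 0.004 m and angle between each of pellet_ochre, pellet_brown, pellet_green, pellet_grey's own z axis and vertical below 0.15 rad and linear speed of each of pellet_ochre, pellet_brown, pellet_green, pellet_grey below 0.03 m/s and contact force between the fingers and pellet_ochre below 0.1 N and x of pellet_brown in the frame of carrier_floor between -0.083 and 0.083 m and y of pellet_brown in the frame of carrier_floor between -0.078 and 0.078 m and z of pellet_brown in the frame of carrier_floor between -0.004 and 0.004 m and contact force between the fingers and pellet_brown below 0.1 N and x of pellet_green in the frame of carrier_floor between -0.083 and 0.083 m and y of pellet_green in the frame of carrier_floor between -0.078 and 0.078 m and z of pellet_green in the frame of carrier_floor between -0.004 and 0.004 m and contact force between the fingers and pellet_green below 0.1 N and x of pellet_grey in the frame of carrier_floor between -0.083 and 0.083 m and y of pellet_grey in the frame of carrier_floor between -0.078 and 0.078 m and z of pellet_grey in the frame of carrier_floor between -0.004 and 0.004 m and contact force between the fingers and pellet_grey below 0.1 N), for 0.3 s.
At the end, for the whole second after the job is handed in: every pellet lies on the carrier's floor within its walls, underside within 4 mm of the floor, face up within 0.15 rad of level, at rest and let go; the red cap is home (under 2 mm up) and the blue knob on hold (over 1.05 rad) (x of pellet_ochre in the frame of carrier_floor between -0.083 and 0.083 m and y of pellet_ochre in the frame of carrier_floor between -0.078 and 0.078 m and z of pellet_ochre in the frame of carrier_floor between -0.004 and 0.004 m and angle between each of pellet_ochre, pellet_brown, pellet_green, pellet_grey's own z axis and vertical below 0.15 rad and linear speed of each of pellet_ochre, pellet_brown, pellet_green, pellet_grey below 0.03 m/s and contact force between the fingers and pellet_ochre below 0.1 N and x of pellet_brown in the frame of carrier_floor between -0.083 and 0.083 m and y of pellet_brown in the frame of carrier_floor between -0.078 and 0.078 m and z of pellet_brown in the frame of carrier_floor between -0.004 and 0.004 m and contact force between the fingers and pellet_brown below 0.1 N and x of pellet_green in the frame of carrier_floor between -0.083 and 0.083 m and y of pellet_green in the frame of carrier_floor between -0.078 and 0.078 m and z of pellet_green in the frame of carrier_floor between -0.004 and 0.004 m and contact force between the fingers and pellet_green below 0.1 N and x of pellet_grey in the frame of carrier_floor between -0.083 and 0.083 m and y of pellet_grey in the frame of carrier_floor between -0.078 and 0.078 m and z of pellet_grey in the frame of carrier_floor between -0.004 and 0.004 m and contact force between the fingers and pellet_grey below 0.1 N and value of joint lock_cap below 0.002 m and value of joint hold_knob above 1.05 rad); the robot touches nothing.
It fails at once if the white-capped or the pink-capped vial is pushed more than 40 mm or tipped over (distance of any of vial_white, vial_pink from where it was at the start of the episode above 0.04 m or angle between any of vial_white, vial_pink's own z axis and vertical above 0.5 rad).
Of pellet_ochre, pellet_brown, pellet_green, pellet_grey only 3 to 4 are there at a start; the rules pass over those that are not, and their reading is None.
At some moment in a run one of pellet_ochre, pellet_brown, pellet_green, pellet_grey may be knocked a few centimetres aside while the robot is not near it.
Once in a run the grip may slacken for a moment while it holds something.
It also fails if it takes over 210 s, if anything falls off the work surface, if the arm or the gripper's body presses on something with over 40 N, if the wrist force passes 120 N, or if a joint passes its speed limit or range.

## Working session

There is one attempt and no reset: what is moved stays moved. The work goes in short steps, Python scripts to look and compute and a shell command to move; the robot and the scene stay as the last step left them, time stands still between calls to the robot, and variables do not carry over. Pictures are saved under pics/ and viewed, at most 14 in all, crops included, and the job is handed in when it is done.

```bash
mkdir -p pics
cat > h.py <<'E'
import numpy as np,cv2
from plant import r
def snap(n,f):
    s=r.snapshot(n); cv2.imwrite('pics/'+f,cv2.cvtColor(s['img'],cv2.COLOR_RGB2BGR)); return s
E
python3 - <<'E'
from h import *
for n in('top','scene'):
    s=snap(n,n+'0.png'); print(n,s['mtx'],s['cam_to_world'].round(4),[k for k in s])
st=r.get_state(); print({k:np.round(v,3) for k,v in st.items()})
a=cv2.imread('pics/top0.png');b=cv2.imread('pics/scene0.png')
E
```

```text
top [[454.01291711   0.         279.00002459]
 [  0.         454.01291711 205.90385992]
 [  0.           0.           1.        ]] [[-0.0155  0.9972 -0.0737  0.4432]
 [-0.9995 -0.0174 -0.0249 -0.0169]
 [-0.0261  0.0733  0.997   1.1404]
 [ 0.      0.      0.      1.    ]] ['img', 'mtx', 'cam_to_world']
scene [[482.07706795   0.         281.40738534]
 [  0.         482.07706795 210.12881547]
 [  0.           0.           1.        ]] [[-0.7806 -0.4923  0.3852  0.8955]
 [ 0.6251 -0.6168  0.4784  0.4849]
 [ 0.0021  0.6142  0.7891  0.9013]
 [ 0.      0.      0.      1.    ]] ['img', 'mtx', 'cam_to_world']
{'clock': np.float64(0.1), 'q': array([ 1.154,  0.69 , -0.195,  1.566,  0.157,  0.903, -0.215]), 'qd': array([-0.001, -0.002,  0.001, -0.   , -0.   ,  0.002, -0.002]), 'joint_torque': array([-3.0000e-03, -5.2849e+01, -1.2720e+00, -1.5383e+01, -5.3000e-02,
        2.0000e-03,  0.0000e+00]), 'tool_pos': array([ 0.272, -0.562,  0.238]), 'eef_rot': array([ 0.975,  0.224, -0.   , -0.001]), 'contact_force': array([-0.274,  1.292,  0.426]), 'moment': array([ 0.081, -0.013,  0.016]), 'finger_force': np.float64(0.0), 'opening': np.float64(0.997)}
```

View pics/top0.png

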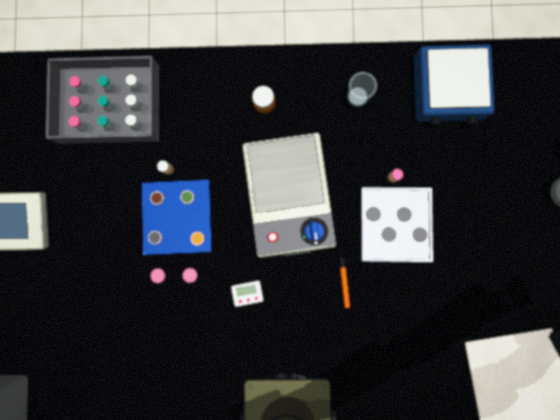

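View pics/scene0.png

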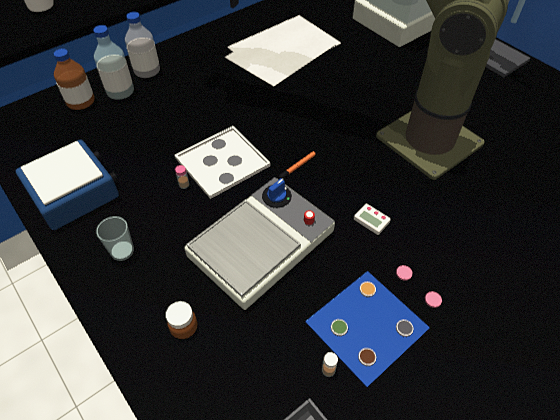

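The top view shows the balance (290,195). The mat (176,217) carries brown (157,198), green (187,197), grey (154,237) and ochre (197,238). Two pink look-alikes lie off the mat at (157,275) and (190,275). The carrier is at (397,225), the white vial at (165,167), the pink vial at (396,175), the cap at (272,237) and the knob at (314,231). The scene view agrees: ochre (368,289), grey (405,328), green (340,327), brown (367,356), cap (309,216), knob (277,190).

```bash
cat >> h.py <<'E'
def ray(s,p):
    d=np.linalg.inv(s['mtx'])@[p[0],p[1],1]; R=s['cam_to_world'][:3,:3]; d=R@(d*[1,-1,-1]); return s['cam_to_world'][:3,3],d/np.linalg.norm(d)
def onz(s,p,z):
    o,d=ray(s,p); return o+d*(z-o[2])/d[2]
def tri(s1,p1,s2,p2):
    o1,d1=ray(s1,p1);o2,d2=ray(s2,p2)
    t=np.linalg.lstsq(np.c_[d1,-d2],o2-o1,rcond=None)[0]
    a=o1+t[0]*d1;b=o2+t[1]*d2; return (a+b)/2,np.linalg.norm(a-b)
def blobs(m,lo,hi):
    n,l,st,c=cv2.connectedComponentsWithStats(m.astype(np.uint8)); return [(c[i].round(1),st[i,4],l==i) for i in range(1,n) if lo<st[i,4]<hi]
def hsv(s): return cv2.cvtColor(s['img'],cv2.COLOR_RGB2HSV)
E
python3 - <<'E'
from h import *
S={n:r.snapshot(n) for n in('top','scene')}
for n,s in S.items():
    H=hsv(s);h,sa,v=[H[...,i].astype(int) for i in range(3)]
    blue=(h>105)&(h<125)&(sa>150)&(v>100)
    print(n,'blue',[(b[0],b[1]) for b in blobs(blue,60,20000)])
    mat=max((b for b in blobs(blue,1500,20000)),key=lambda b:abs(b[0]-([176,217] if n=='top' else [367,327])).sum()*-1)
    cs,_=cv2.findContours(mat[2].astype(np.uint8),cv2.RETR_EXTERNAL,cv2.CHAIN_APPROX_NONE)
    hull=cv2.convexHull(cs[0]);print('rect',cv2.minAreaRect(hull), cv2.boxPoints(cv2.minAreaRect(hull)).round(1).tolist())
    ap=cv2.approxPolyDP(hull,6,True).reshape(-1,2).tolist();print('mat',ap)
    f=np.zeros_like(h,np.uint8);cv2.fillConvexPoly(f,hull,1);f=cv2.erode(f,np.ones((3,3)))
    for b in blobs((f>0)&~blue,30,1000): 
        mm=b[2]; e=cv2.fitEllipse(max(cv2.findContours(mm.astype(np.uint8),0,1)[0],key=len)); print('pel',b[0],b[1],np.round(e[0],1),np.round(e[1],1),s['img'][mm].mean(0).round())
    red=((h<6)|(h>172))&(sa>120)&(v>60);print('red',[(b[0],b[1],s['img'][b[2]].mean(0).round()) for b in blobs(red,15,900)])
    wh=(sa<40)&(v>190);
    for b in blobs(wh,1500,9000):
        hu=cv2.convexHull(cv2.findContours(b[2].astype(np.uint8),0,1)[0][0]); print('white',b[0],b[1],cv2.approxPolyDP(hu,5,True).reshape(-1,2).tolist())
t=cv2.imread('pics/top0.png')[125:265,235:345];u=cv2.imread('pics/scene0.png')[165:310,180:340]
o=np.zeros((580,800,3),np.uint8);a=cv2.resize(t,None,fx=3.6,fy=3.6);b=cv2.resize(u,None,fx=2.5,fy=2.5);o[:a.shape[0],:396]=a[:,:396];o[:b.shape[0],400:]=b[:,:400];cv2.imwrite('pics/c1.png',o)
E
```

```text
top blue [(array([449.5,  89.2]), np.int32(779)), (array([176.3, 216.8]), np.int32(4133)), (array([313.8, 230. ]), np.int32(253))]
rect ((175.80892944335938, 216.6497039794922), (72.8821029663086, 68.24220275878906), 87.95458984375) [[140.39999389648438, 181.39999389648438], [208.60000610351562, 179.0], [211.1999969482422, 251.8000030517578], [143.0, 254.3000030517578]]
mat [[208, 180], [210, 251], [143, 254], [142, 183]]
pel [186.8 196.7] 191 [186.8 196.7] [14.7 14.9] [118. 146. 141.]
pel [156.4 197.5] 190 [156.4 197.5] [14.6 14.9] [123. 107. 122.]
pel [154.5 237. ] 195 [154.5 237. ] [14.6 15.2] [119. 125. 153.]
pel [196.9 238.1] 199 [196.9 238.1] [14.9 15.1] [193. 161. 133.]
red []
white [458.8  77.4] 3374 [[486, 49], [489, 104], [431, 106], [429, 51]]
white [286.3 180.2] 5783 [[317, 134], [329, 212], [254, 222], [244, 145]]
white [397.  224.1] 4470 [[430, 188], [432, 259], [364, 260], [362, 189]]
white [516.1 377.1] 7086 [[549, 330], [559, 358], [559, 419], [481, 419], [466, 344]]
scene blue [(array([132.5,  15. ]), np.int32(74)), (array([100. ,  28.7]), np.int32(87)), (array([60.
[... 314 characters left out ...]
261.8999938964844], [429.5, 327.6000061035156], [366.70001220703125, 386.79998779296875]]
mat [[367, 271], [428, 328], [366, 386], [306, 320]]
pel [367.2 288.6] 218 [367.2 288.6] [15.1 16.5] [206. 165. 119.]
pel [338.8 326.9] 254 [338.8 326.9] [16.7 17.6] [128. 148. 116.]
pel [404.2 327.4] 251 [404.2 327.4] [16.2 17.9] [129. 126. 128.]
pel [366.8 356.2] 279 [366.8 356.2] [17.3 18.7] [134. 107.  95.]
red [(array([308.7, 218.2]), np.int32(101), array([138.,  37.,  34.]))]
white [280.9  49.1] 4154 [[339, 42], [274, 85], [226, 57], [229, 46], [298, 15]]
white [221.2 160.5] 2781 [[233, 126], [269, 162], [209, 194], [175, 154]]
white [ 60.4 171.3] 2714 [[76, 141], [101, 174], [43, 202], [21, 167]]
```

View pics/c1.png

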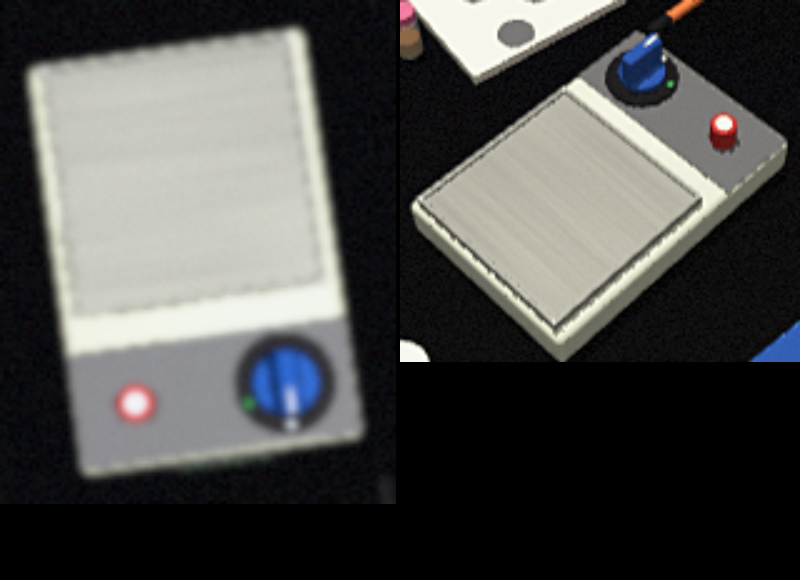

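The crop shows the cap top at top-view pixel (272.5,236.7) and scene pixel (309.6,215.8). The knob bar is centred at top-view (315,230.6), with its white line on the white dot, so it is live. The pan is empty.

Run:
```python
from h import *
T=r.snapshot('top');S=r.snapshot('scene')
P={'green':([186.8,196.7],[338.8,326.9]),'brown':([156.4,197.5],[366.8,356.2]),'grey':([154.5,237],[404.2,327.4]),'ochre':([196.9,238.1],[367.2,288.6]),'cap':([272.5,236.7],[309.6,215.8]),
'carrier':([397.5,224.5],[222,160.5]),'matc':([176.3,216.8],[366.8,327.1])}
for k,(a,b) in P.items():
    p,g=tri(T,a,S,b); z={'cap':.07,'carrier':.012,'matc':.004}.get(k,.0095);print(k,p.round(4),'gap',round(g,4),'top@z',onz(T,a,z)[:2].round(4),'scene@z',onz(S,b,z)[:2].round(4))
C=np.array([onz(T,p,.045)[:2] for p in ([243.3,143.1],[319.2,132.5],[335.8,245.8],[257.8,256.1])])
print('balance',C.round(4).tolist(),C.mean(0),'sizes',[np.linalg.norm(C[i]-C[(i+1)%4]).round(3) for i in range(4)])
for i,j in((3,0),(2,1)): d=C[i]-C[j];d=C[j]-C[i];print('x-axis yaw',np.degrees(np.arctan2(d[1],d[0])))
for i,j in((1,0),(2,3)): d=C[j]-C[i];print('y-axis yaw',np.degrees(np.arctan2(-d[0],d[1])))
D=np.array([onz(T,p,.012)[:2] for p in ([362,188.5],[431,188],[433,261],[362.5,261.5])]);print('carrier',D.round(3).tolist(),D.mean(0))
for n,p,q in(('vw',[162.5,166],[330,357]),('vp',[398,174.5],[181,171])):print(n,tri(T,p,S,q)[0].round(3),onz(T,p,.058).round(3))
```

```text
green [0.5541 0.2429 0.0096] gap 0.0001 top@z [0.5541 0.2429] scene@z [0.5541 0.2428]
brown [0.5533 0.3197 0.0103] gap 0.0 top@z [0.5534 0.3199] scene@z [0.553  0.3195]
grey [0.4542 0.3242 0.0098] gap 0.0 top@z [0.4542 0.3243] scene@z [0.454  0.3241]
ochre [0.4499 0.2174 0.0097] gap 0.0004 top@z [0.4498 0.2176] scene@z [0.4499 0.2173]
cap [0.4492 0.0272 0.0639] gap 0.0021 top@z [0.4499 0.0262] scene@z [0.4517 0.0312]
carrier [ 0.4752 -0.2825  0.0016] gap 0.0017 top@z [ 0.4755 -0.2806] scene@z [ 0.4794 -0.273 ]
matc [ 0.5046  0.2737 -0.0065] gap 0.0006 top@z [0.5042 0.2708] scene@z [0.5089 0.2763]
balance [[0.68, 0.0955], [0.7023, -0.0906], [0.426, -0.1243], [0.4041, 0.0633]] [ 0.5530873  -0.01402443] sizes [np.float64(0.187), np.float64(0.278), np.float64(0.189), np.float64(0.278)]
x-axis yaw 6.669644677477963
x-axis yaw 6.942172999137144
y-axis yaw 6.8383806251474955
y-axis yaw 6.641352782420358
carrier [[0.566, -0.196], [0.565, -0.366], [0.385, -0.364], [0.386, -0.192]] [ 0.47544397 -0.2795254 ]
vw [0.625 0.29  0.061] [0.625 0.291 0.058]
vp [ 0.594 -0.277  0.048] [ 0.593 -0.275  0.058]
```

```bash
cat > go.py <<'E'
# usage: go.py x y z yawdeg -> scaled shift and turn from the present pose
import sys; from h import *; from scipy.spatial.transform import Rotation as Ro
g=list(map(float,sys.argv[1:5])); s=r.get_state(); R=Ro.from_quat(s['eef_rot'])
c,si=np.cos(np.radians(g[3])),np.sin(np.radians(g[3])); G=Ro.from_matrix(np.array([[c,si,0],[si,-c,0],[0,0,-1]]))
print('shift',(R.inv().apply(np.array(g[:3])-s['tool_pos'])/.15).round(3),'turn',((R.inv()*G).as_rotvec()/(np.pi/2)).round(3),'|pos',s['tool_pos'].round(4),'t',round(float(s['clock']),2),'op',round(float(s['opening']),3),'ff',round(float(s['finger_force']),1),'F',s['contact_force'].round(1))
E
python3 go.py .45 .0265 .239 6.8
python3 - <<'E'
from h import *
T=r.snapshot('top')
Q=np.array([onz(T,p,.057)[:2] for p in([245.6,142.2],[315.6,135.6],[324.4,202.2],[255,212.5])]);print('pan',Q.round(3).tolist(),Q.mean(0),[np.linalg.norm(Q[i]-Q[(i+1)%4]).round(3) for i in range(4)])
print('knob',onz(T,[315.3,230.6],.089))
c,s=np.cos(np.radians(6.8)),np.sin(np.radians(6.8));B=np.array([.553,-.014]);M=np.array([[c,-s],[s,c]])
print('pan in balance',M.T@(Q.mean(0)-B),'knob pred',B+M@[-.097,-.048],'cap pred',B+M@[-.097,.052])
E
```

```text
shift [ 2.777e+00 -3.017e+00 -2.000e-03] turn [-0.     0.     0.211] |pos [ 0.2723 -0.5624  0.2385] t 0.3 op 1.004 ff 0.0 F [-0.3 -0.2  0.3]
pan [[0.679, 0.089], [0.692, -0.081], [0.53, -0.098], [0.508, 0.068]] [ 0.60256773 -0.00573317] [np.float64(0.17), np.float64(0.163), np.float64(0.168), np.float64(0.172)]
knob [ 0.46231781 -0.07361731  0.089     ]
pan in balance [0.05019787 0.00233966] knob pred [ 0.46236574 -0.07314753] cap pred [0.45052534 0.02614902]
```

```bash
python3 -m pendant '[1,0.694,-0.754,0,0,0,0,1,0.694,-0.754,0,0,0,0,1,0.694,-0.754,0,0,0,0,1,0.694,-0.754,0,0,0,0,1,0.694,-0.754,0,0,0,0]' | cut -c1-400
python3 -m pendant '[1,0.694,-0.754,0,0,0,0,1,0.694,-0.754,0,0,0,0,1,0.694,-0.754,0,0,0,0,1,0.694,-0.754,0,0,0,0,1,0.694,-0.754,0,0,0,0]' >/dev/null
python3 -m pendant '[1,0.694,-0.754,0,0,0,0,1,0.694,-0.754,0,0,0,0,1,0.694,-0.754,0,0,0,0,1,0.694,-0.754,0,0,0,0,1,0.694,-0.754,0,0,0,0]' >/dev/null
python3 -m pendant '[0.6,0.694,-0.754,0,0,0,0.211,0.6,0.694,-0.754,0,0,0,0.211,0.6,0.694,-0.754,0,0,0,0.211,0.6,0.694,-0.754,0,0,0,0.211,0.6,0.694,-0.754,0,0,0,0.211,0.6,0.694,-0.754,0,0,0,0.211,0.6,0.694,-0.754,0,0,0,0.211]' >/dev/null
python3 go.py .4505 .0262 .049 6.8
```

```text
clock: 0.85
tool_pos: [0.3176, -0.4144, 0.2391]
eef_rot: [0.974, 0.225, 0.0, 0.0]
contact_force: [0.2, -0.1, 0.3]
opening: 1.001
finger_force: 0.0
shift [ 0.009 -0.024  1.264] turn [ 0.001  0.    -0.003] |pos [0.4497 0.0227 0.2387] t 2.55 op 0.6 ff 0.0 F [-0.4  0.1 -0.2]
```

```bash
python3 -m pendant '[0.6,0.009,-0.024,1,0,0,0,0.6,0.009,-0.024,1,0,0,0,0.6,0.009,-0.024,1,0,0,0,0.6,0.009,-0.024,1,0,0,0,0.6,0.009,-0.024,1,0,0,0,0.6,0.009,-0.024,1,0,0,0]' >/dev/null
python3 go.py .4505 .0262 .049 6.8
python3 - <<'E'
from h import *
s=snap('scene','s2.png');t=snap('top','t2.png')
o=np.zeros((600,800,3),np.uint8);a=cv2.resize(cv2.imread('pics/s2.png')[120:270,240:380],(400,428));b=cv2.resize(cv2.imread('pics/t2.png')[180:280,225:345],(400,333));o[:428,:400]=a;o[:333,400:]=b;cv2.imwrite('pics/c2.png',o)
E
```

```text
shift [-0.017  0.017  0.283] turn [ 0.    -0.003 -0.001] |pos [0.4525 0.029  0.0915] t 3.15 op 0.601 ff 0.0 F [-0.  -0.1  0.2]
```

View pics/c2.png

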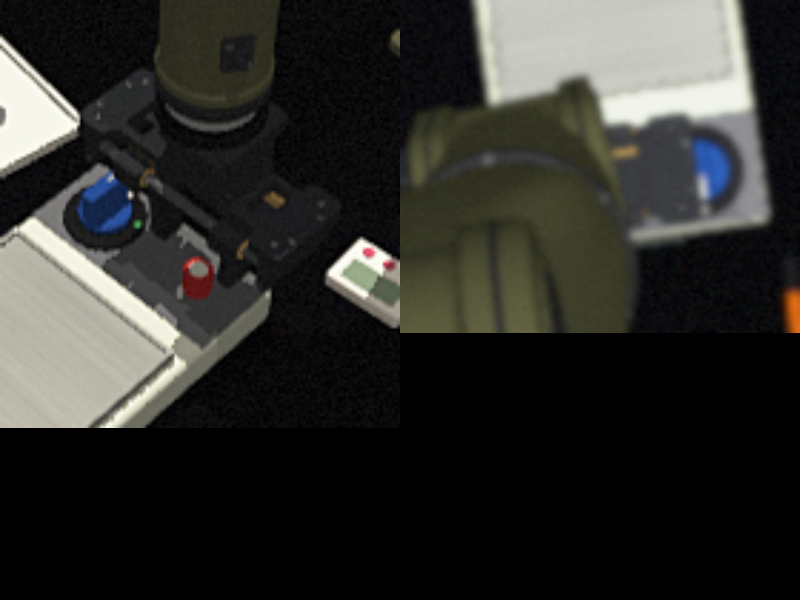

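The scene crop shows the open gripper straddling the cap at crop (198,275), with the knob untouched. Next I let it settle, then descend.

```bash
python3 -m pendant '[0.6,-0.017,0.017,0,0,0,0,0.6,-0.017,0.017,0,0,0,0,0.6,-0.017,0.017,0,0,0,0]' >/dev/null
python3 go.py .4505 .0262 .049 6.8
python3 -m pendant '[0.6,0,0,0.1,0,0,0,0.6,0,0,0.2,0,0,0,0.6,0,0,0.283,0,0,0,0.6,0,0,0.283,0,0,0,0.6,0,0,0.283,0,0,0]' >/dev/null
python3 go.py .4505 .0262 .049 6.8
```

```text
shift [0.009 0.006 0.271] turn [ 0.    -0.001  0.   ] |pos [0.449  0.0269 0.0896] t 3.55 op 0.596 ff 0.0 F [-0.   0.9 -0. ]
shift [ 0.011  0.007 -0.018] turn [ 0.    -0.     0.001] |pos [0.4488 0.027  0.0463] t 4.05 op 0.6 ff 0.0 F [-0.6 -0.8  0.7]
```

```bash
python3 -m pendant '[0.6,0.01,0.005,-0.015,0,0,0,0.2,0.01,0.005,-0.015,0,0,0,0.2,0.01,0.005,-0.015,0,0,0,0.1,0.01,0.005,-0.015,0,0,0,0.1,0.01,0.005,-0.015,0,0,0,0.1,0.01,0.005,-0.015,0,0,0,0.1,0.01,0.005,-0.015,0,0,0]' 40
python3 -m pendant '[0.1,0,0,-0.02,0,0,0,0.1,0,0,-0.04,0,0,0,0.1,0,0,-0.06,0,0,0,0.1,0,0,-0.075,0,0,0,0.1,0,0,-0.083,0,0,0,0.1,0,0,-0.083,0,0,0,0.1,0,0,-0.083,0,0,0]'
```

```text
clock: 4.75
tool_pos: [0.4502, 0.0277, 0.0486]
eef_rot: [0.998, 0.061, 0.0, -0.001]
contact_force: [-0.5, 5.7, 1.1]
opening: 0.262
finger_force: 40.0
clock: 5.45
tool_pos: [0.4502, 0.0277, 0.0607]
eef_rot: [0.998, 0.061, -0.0, -0.001]
contact_force: [-0.4, 6.6, -3.2]
opening: 0.262
finger_force: 40.0
```

```bash
python3 -m pendant '[0.6,0,0,0,0,0,0,0.6,0,0,0,0,0,0,0.6,0,0,0,0,0,0,0.6,0,0,-0.3,0,0,0,0.6,0,0,-0.6,0,0,0,0.6,0,0,-0.6,0,0,0,0.6,0,0,-0.6,0,0,0]' 25
python3 go.py .4498 .2176 .1514 6.8
```

```text
clock: 6.15
tool_pos: [0.4509, 0.0259, 0.1519]
eef_rot: [0.998, 0.059, 0.001, 0.0]
contact_force: [-0.3, 0.7, -0.4]
opening: 0.603
finger_force: 0.0
shift [ 0.144 -1.27   0.003] turn [ 0.    -0.002 -0.   ] |pos [0.4509 0.0259 0.1519] t 6.15 op 0.603 ff 0.0 F [-0.3  0.7 -0.4]
```

```bash
python3 -m pendant '[0.55,0.072,-0.635,0,0,0,0,0.55,0.072,-0.635,0,0,0,0,0.55,0.072,-0.635,0,0,0,0]' >/dev/null
python3 -m pendant '[0.55,0.072,-0.635,0,0,0,0,0.55,0.072,-0.635,0,0,0,0,0.55,0.072,-0.635,0,0,0,0,0.55,0.072,-0.635,0,0,0,0,0.55,0.072,-0.635,0,0,0,0]' >/dev/null
python3 - <<'E'
from h import *
S=snap('scene','s3.png')
H=hsv(S);h,sa,v=[H[...,i].astype(int) for i in range(3)]
red=((h<6)|(h>172))&(sa>120)&(v>60);print([(b[0],b[1],onz(S,b[0],.075).round(4)) for b in blobs(red,15,900)])
E
python3 go.py .4498 .2176 .0055 6.8
```

```text
[(array([308.9, 214.8]), np.int32(106), array([0.4537, 0.0309, 0.075 ]))]
shift [ 0.01  -0.014  0.965] turn [ 0.001  0.001 -0.001] |pos [0.4488 0.2157 0.1503] t 7.0 op 0.551 ff 0.0 F [ 0.  -0.2  0.3]
```

View pics/s3.png

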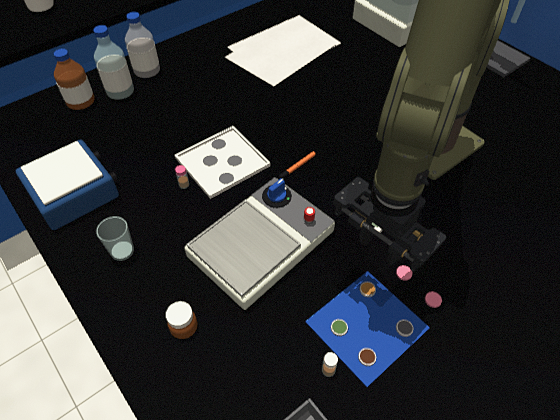

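The scene image shows the cap raised at (309,213), the gripper above ochre (368,289) and everything else in place. The two pink discs at (404,273) and (433,299) lie off the mat and are the look-alikes. Ochre is the disc at (368,289) on the mat.

```bash
python3 -m pendant '[0.55,0.01,-0.012,0.3,0,0,0,0.55,0.01,-0.012,0.6,0,0,0,0.55,0.01,-0.012,0.85,0,0,0,0.55,0.01,-0.012,0.93,0,0,0,0.55,0.01,-0.012,0.93,0,0,0,0.55,0.01,-0.012,0.93,0,0,0]' >/dev/null
python3 go.py .4498 .2176 .0055 6.8
```

```text
shift [-0.01   0.012  0.047] turn [ 0.    -0.001 -0.   ] |pos [0.4511 0.2195 0.0125] t 7.6 op 0.547 ff 0.0 F [-0.5  1.3  0.2]
```

```bash
python3 -m pendant '[0.55,-0.01,0.012,0.03,0,0,0,0.55,-0.01,0.012,0.047,0,0,0,0.55,-0.01,0.012,0.047,0,0,0,0.2,-0.01,0.012,0.047,0,0,0,0.2,-0.01,0.012,0.047,0,0,0,0.2,-0.01,0.012,0.047,0,0,0,0.2,-0.01,0.012,0.047,0,0,0,0.2,-0.01,0.012,0.047,0,0,0]' 25
python3 -m pendant '[0.2,0,0,-0.1,0,0,0,0.2,0,0,-0.35,0,0,0,0.2,0,0,-0.67,0,0,0,0.2,0,0,-0.67,0,0,0,0.2,0,0,-0.67,0,0,0,0.2,0,0,-0.67,0,0,0]'
python3 go.py .6344 .03 .11 6.8
```

```text
clock: 8.4
tool_pos: [0.4492, 0.2182, 0.0046]
eef_rot: [0.998, 0.06, 0.0, -0.0]
contact_force: [0.1, -0.2, 3.5]
opening: 0.373
finger_force: 25.0
clock: 9.0
tool_pos: [0.4483, 0.2178, 0.104]
eef_rot: [0.998, 0.06, -0.001, 0.0]
contact_force: [-0.5, -0.6, -0.2]
opening: 0.372
finger_force: 25.0
shift [ 1.082  1.391 -0.041] turn [0.    0.001 0.001] |pos [0.4483 0.2178 0.104 ] t 9.0 op 0.372 ff 25.0 F [-0.5 -0.6 -0.2]
```

```bash
python3 -m pendant '[0.2,0.541,0.696,-0.04,0,0,0,0.2,0.541,0.696,-0.04,0,0,0,0.2,0.541,0.696,-0.04,0,0,0]' |tail -2
python3 -m pendant '[0.2,0.541,0.696,0,0,0,0,0.2,0.541,0.696,0,0,0,0,0.2,0.541,0.696,0,0,0,0,0.2,0.541,0.696,0,0,0,0,0.2,0.541,0.696,0,0,0,0,0.2,0.541,0.696,0,0,0,0]' |tail -2
python3 go.py .6344 .03 .0575 6.8
```

```text
opening: 0.37
finger_force: 25.0
opening: 0.365
finger_force: 25.0
shift [0.007 0.014 0.346] turn [-0.001  0.002  0.002] |pos [0.6332 0.0319 0.1094] t 9.9 op 0.365 ff 25.0 F [-0.8 -0.  -0.1]
```

```bash
python3 -m pendant '[0.2,0.007,0.014,0.15,0,0,0,0.2,0.007,0.014,0.28,0,0,0,0.2,0.007,0.014,0.32,0,0,0,0.2,0.007,0.014,0.34,0,0,0,0.2,0.007,0.014,0.345,0,0,0,0.2,0.007,0.014,0.345,0,0,0]'
python3 -m pendant '[0.55,0,0,0,0,0,0,0.55,0,0,0,0,0,0,0.55,0,0,0,0,0,0,0.55,0,0,-0.1,0,0,0,0.55,0,0,-0.35,0,0,0,0.55,0,0,-0.35,0,0,0,0.55,0,0,-0.35,0,0,0]'
python3 go.py .4542 .3242 .11 6.8
```

```text
clock: 10.5
tool_pos: [0.6367, 0.0286, 0.0599]
eef_rot: [0.998, 0.06, 0.001, -0.0]
contact_force: [-1.0, -0.0, -1.1]
opening: 0.371
finger_force: 25.0
clock: 11.2
tool_pos: [0.6373, 0.0282, 0.1135]
eef_rot: [0.998, 0.06, 0.002, -0.0]
contact_force: [1.1, 0.2, -0.2]
opening: 0.552
finger_force: 0.0
shift [-0.978 -2.105  0.02 ] turn [ 0.    -0.002  0.   ] |pos [0.6373 0.0282 0.1135] t 11.2 op 0.552 ff 0.0 F [ 1.1  0.2 -0.2]
```

```bash
cat > loc.py <<'E'
# pellet sample faces by colour in both views, cast onto plane z (arg1)
import sys; from h import *
z=float(sys.argv[1]); x0,x1,y0,y1=map(float,sys.argv[2:6])
for n in('top','scene'):
    s=r.snapshot(n);H=hsv(s);h,sa,v=[H[...,i].astype(int) for i in range(3)]
    M={'ochre':(h>8)&(h<24)&(sa>110)&(v>120),'brown':(h<17)&(sa>90)&(v<140)&(v>50),'green':(h>35)&(h<70)&(sa>70)&(v>40),'grey':(sa<75)&(v>45)&(v<115)}
    for k,m in M.items():
        for c,a,mm in blobs(m,35,260):
            p=onz(s,c,z); w=np.ptp(np.argwhere(mm),axis=0)+1
            if x0<p[0]<x1 and y0<p[1]<y1 and a/(w[0]*w[1])>.55 and max(w)<1.7*min(w): print(n,k,c,a,p[:2].round(4))
E
python3 -m pendant '[0.55,-0.326,-0.702,0,0,0,0,0.55,-0.326,-0.702,0,0,0,0,0.55,-0.326,-0.702,0,0,0,0]' |tail -2
python3 -m pendant '[0.55,-0.326,-0.702,0,0,0,0,0.55,-0.326,-0.702,0,0,0,0,0.55,-0.326,-0.702,0,0,0,0]' |tail -2
python3 -m pendant '[0.55,-0.326,-0.702,0,0,0,0,0.55,-0.326,-0.702,0,0,0,0,0.55,-0.326,-0.702,0,0,0,0,0.55,-0.326,-0.702,0,0,0,0,0.55,-0.326,-0.702,0,0,0,0]' |tail -2
echo mat; python3 loc.py .010 .4 .62 .16 .37; echo pan; python3 loc.py .061 .5 .71 -.12 .11
python3 go.py .4542 .3242 .006 6.8
```

```text
opening: 0.545
finger_force: 0.0
opening: 0.555
finger_force: 0.0
opening: 0.55
finger_force: 0.0
mat
top brown [156.2 197.4] 59 [0.5536 0.3203]
top green [186.7 196.7] 66 [0.554  0.2431]
scene brown [367.1 356. ] 157 [0.5525 0.3197]
scene green [339.  326.4] 144 [0.5533 0.2424]
pan
top ochre [271.  158.6] 99 [0.6374 0.0275]
scene ochre [239.1 262.3] 128 [0.6368 0.0269]
shift [ 0.    -0.014  0.704] turn [ 0.001 -0.    -0.002] |pos [0.4543 0.3222 0.1116] t 12.5 op 0.554 ff 0.0 F [-0.2 -0.7  0.4]
```

```bash
python3 -m pendant '[0.55,0,-0.01,0.3,0,0,0,0.55,0,-0.01,0.55,0,0,0,0.55,0,-0.01,0.66,0,0,0,0.55,0,-0.01,0.69,0,0,0,0.55,0,-0.01,0.69,0,0,0,0.55,0,-0.01,0.69,0,0,0]' >/dev/null
python3 go.py .4542 .3242 .006 6.8
python3 -m pendant '[0.2,0,0,0.01,0,0,0,0.2,0,0,0.01,0,0,0,0.2,0,0,0.01,0,0,0,0.2,0,0,0.01,0,0,0,0.2,0,0,0.01,0,0,0]'
python3 -m pendant '[0.2,0,0,-0.1,0,0,0,0.2,0,0,-0.35,0,0,0,0.2,0,0,-0.7,0,0,0,0.2,0,0,-0.7,0,0,0,0.2,0,0,-0.7,0,0,0,0.2,0,0,-0.7,0,0,0]'
python3 go.py .5589 .021 .11 6.8
```

```text
shift [0.    0.013 0.023] turn [-0.001 -0.001  0.   ] |pos [0.4539 0.3261 0.0095] t 13.1 op 0.55 ff 0.0 F [-0.3 -0.2 -0. ]
clock: 13.6
tool_pos: [0.4534, 0.3262, 0.0075]
eef_rot: [0.998, 0.06, 0.001, -0.0]
contact_force: [-0.3, -0.5, 6.9]
opening: 0.365
finger_force: 25.0
clock: 14.2
tool_pos: [0.4521, 0.3254, 0.1112]
eef_rot: [0.998, 0.06, -0.001, 0.0]
contact_force: [0.9, 0.3, 0.0]
opening: 0.363
finger_force: 25.0
shift [0.465 2.1   0.009] turn [0.001 0.001 0.001] |pos [0.4521 0.3254 0.1112] t 14.2 op 0.363 ff 25.0 F [0.9 0.3 0. ]
```

```bash
python3 -m pendant '[0.2,0.155,0.7,0,0,0,0,0.2,0.155,0.7,0,0,0,0,0.2,0.155,0.7,0,0,0,0]' |tail -2
python3 -m pendant '[0.2,0.155,0.7,0,0,0,0,0.2,0.155,0.7,0,0,0,0,0.2,0.155,0.7,0,0,0,0]' |tail -2
python3 -m pendant '[0.2,0.155,0.7,0,0,0,0,0.2,0.155,0.7,0,0,0,0,0.2,0.155,0.7,0,0,0,0,0.2,0.155,0.7,0,0,0,0,0.2,0.155,0.7,0,0,0,0,0.2,0.155,0.7,0,0,0,0]' |tail -2
python3 go.py .5589 .021 .058 6.8
```

```text
opening: 0.363
finger_force: 25.0
opening: 0.362
finger_force: 25.0
opening: 0.363
finger_force: 25.0
shift [-0.001  0.022  0.354] turn [-0.001  0.001  0.003] |pos [0.5588 0.0242 0.1112] t 15.4 op 0.363 ff 25.0 F [ 0.7 -0.2 -1.4]
```

```bash
python3 -m pendant '[0.2,0,0.015,0.15,0,0,0,0.2,0,0.015,0.28,0,0,0,0.2,0,0.015,0.33,0,0,0,0.2,0,0.015,0.35,0,0,0,0.2,0,0.015,0.35,0,0,0,0.2,0,0.015,0.35,0,0,0]'
python3 -m pendant '[0.52,0,0,0,0,0,0,0.52,0,0,0,0,0,0,0.52,0,0,0,0,0,0,0.52,0,0,-0.1,0,0,0,0.52,0,0,-0.35,0,0,0,0.52,0,0,-0.35,0,0,0,0.52,0,0,-0.35,0,0,0]' |tail -2
python3 go.py .5540 .2429 .11 6.8
```

```text
clock: 16.0
tool_pos: [0.5605, 0.0195, 0.0598]
eef_rot: [0.998, 0.06, 0.001, -0.0]
contact_force: [-0.3, -0.4, -0.5]
opening: 0.361
finger_force: 25.0
opening: 0.518
finger_force: 0.0
shift [ 0.133 -1.486  0.021] turn [ 0.    -0.002  0.   ] |pos [0.5607 0.0191 0.1132] t 16.7 op 0.518 ff 0.0 F [-0.1 -0.8 -0.3]
```

```bash
python3 -m pendant '[0.55,0.067,-0.743,0,0,0,0,0.55,0.067,-0.743,0,0,0,0,0.55,0.067,-0.743,0,0,0,0]' |tail -2
python3 loc.py .010 .4 .62 .16 .37
python3 -m pendant '[0.55,0.067,-0.743,0,0,0,0,0.55,0.067,-0.743,0,0,0,0,0.55,0.067,-0.743,0,0,0,0,0.55,0.067,-0.743,0,0,0,0,0.55,0.067,-0.743,0,0,0,0]' |tail -2
echo pan; python3 loc.py .061 .5 .71 -.12 .11
python3 go.py .5540 .2429 .006 6.8
```

```text
opening: 0.551
finger_force: 0.0
scene brown [367.1 356. ] 158 [0.5525 0.3197]
scene green [339.  326.3] 146 [0.5531 0.2423]
opening: 0.549
finger_force: 0.0
pan
top ochre [271.  158.6] 99 [0.6374 0.0275]
scene ochre [239.2 262.2] 129 [0.6365 0.0268]
scene grey [266.3 239.8] 98 [0.5597 0.0175]
shift [ 0.004 -0.029  0.703] turn [ 0.002  0.    -0.002] |pos [0.5539 0.2388 0.1115] t 17.7 op 0.55 ff 0.0 F [ 0.1 -0.3 -0.2]
```

```bash
python3 -m pendant '[0.55,0,-0.018,0.3,0,0,0,0.55,0,-0.018,0.55,0,0,0,0.55,0,-0.018,0.66,0,0,0,0.55,0,-0.018,0.69,0,0,0,0.55,0,-0.018,0.69,0,0,0,0.55,0,-0.018,0.69,0,0,0]' >/dev/null
python3 go.py .554 .2429 .006 6.8
python3 -m pendant '[0.2,0,0,0.01,0,0,0,0.2,0,0,0.01,0,0,0,0.2,0,0,0.01,0,0,0,0.2,0,0,0.01,0,0,0,0.2,0,0,0.01,0,0,0]'
python3 -m pendant '[0.2,0,0,-0.1,0,0,0,0.2,0,0,-0.35,0,0,0,0.2,0,0,-0.7,0,0,0,0.2,0,0,-0.7,0,0,0,0.2,0,0,-0.7,0,0,0,0.2,0,0,-0.7,0,0,0]'
python3 go.py .6425 -.0376 .11 6.8
```

```text
shift [-0.004  0.017  0.025] turn [-0.    -0.002 -0.   ] |pos [0.5543 0.2455 0.0097] t 18.3 op 0.548 ff 0.0 F [ 0.4  0.  -0.4]
clock: 18.8
tool_pos: [0.5536, 0.2458, 0.0075]
eef_rot: [0.998, 0.06, 0.001, -0.0]
contact_force: [-0.5, -0.8, 6.3]
opening: 0.363
finger_force: 25.0
clock: 19.4
tool_pos: [0.5522, 0.2453, 0.1112]
eef_rot: [0.998, 0.06, -0.001, 0.0]
contact_force: [-1.0, 0.1, -0.7]
opening: 0.364
finger_force: 25.0
shift [0.373 1.944 0.008] turn [0.    0.001 0.001] |pos [0.5522 0.2453 0.1112] t 19.4 op 0.364 ff 25.0 F [-1.   0.1 -0.7]
```

```bash
python3 -m pendant '[0.2,0.124,0.648,0,0,0,0,0.2,0.124,0.648,0,0,0,0,0.2,0.124,0.648,0,0,0,0]' |tail -2
python3 -m pendant '[0.2,0.124,0.648,0,0,0,0,0.2,0.124,0.648,0,0,0,0,0.2,0.124,0.648,0,0,0,0]' |tail -2
python3 -m pendant '[0.2,0.124,0.648,0,0,0,0,0.2,0.124,0.648,0,0,0,0,0.2,0.124,0.648,0,0,0,0,0.2,0.124,0.648,0,0,0,0,0.2,0.124,0.648,0,0,0,0,0.2,0.124,0.648,0,0,0,0]' |tail -2
python3 go.py .6425 -.0376 .058 6.8
```

```text
opening: 0.36
finger_force: 25.0
opening: 0.362
finger_force: 25.0
opening: 0.358
finger_force: 25.0
shift [-0.001  0.019  0.354] turn [-0.001  0.001  0.002] |pos [ 0.6424 -0.0348  0.111 ] t 20.6 op 0.358 ff 25.0 F [-0.2 -0.  -1. ]
```

```bash
python3 -m pendant '[0.2,0,0.012,0.15,0,0,0,0.2,0,0.012,0.28,0,0,0,0.2,0,0.012,0.33,0,0,0,0.2,0,0.012,0.35,0,0,0,0.2,0,0.012,0.35,0,0,0,0.2,0,0.012,0.35,0,0,0]'
python3 -m pendant '[0.52,0,0,0,0,0,0,0.52,0,0,0,0,0,0,0.52,0,0,0,0,0,0,0.52,0,0,-0.1,0,0,0,0.52,0,0,-0.35,0,0,0,0.52,0,0,-0.35,0,0,0,0.52,0,0,-0.35,0,0,0]' |tail -2
python3 go.py .5533 .3198 .11 6.8
```

```text
clock: 21.2
tool_pos: [0.6441, -0.0388, 0.06]
eef_rot: [0.998, 0.06, 0.001, 0.0]
contact_force: [0.1, 0.3, 0.0]
opening: 0.359
finger_force: 25.0
opening: 0.519
finger_force: 0.0
shift [-0.318 -2.449  0.021] turn [ 0.    -0.002  0.   ] |pos [ 0.6444 -0.0392  0.1135] t 21.9 op 0.519 ff 0.0 F [ 0.1  0.4 -0.1]
```

```bash
python3 -m pendant '[0.55,-0.106,-0.816,0,0,0,0,0.55,-0.106,-0.816,0,0,0,0,0.55,-0.106,-0.816,0,0,0,0]' |tail -2
python3 loc.py .010 .4 .62 .16 .37
python3 -m pendant '[0.55,-0.106,-0.816,0,0,0,0,0.55,-0.106,-0.816,0,0,0,0,0.55,-0.106,-0.816,0,0,0,0]' |tail -2
python3 -m pendant '[0.55,-0.106,-0.816,0,0,0,0,0.55,-0.106,-0.816,0,0,0,0,0.55,-0.106,-0.816,0,0,0,0,0.55,-0.106,-0.816,0,0,0,0,0.55,-0.106,-0.816,0,0,0,0]' |tail -2
echo pan; python3 loc.py .061 .5 .71 -.12 .11
python3 go.py .5533 .3198 .006 6.8
```

```text
opening: 0.553
finger_force: 0.0
top brown [156.2 197.4] 59 [0.5536 0.3203]
scene brown [367.1 356. ] 158 [0.5525 0.3197]
opening: 0.553
finger_force: 0.0
opening: 0.549
finger_force: 0.0
pan
top ochre [271.  158.6] 99 [0.6374 0.0275]
top green [298.9 155.2] 72 [ 0.6443 -0.0397]
scene ochre [239.1 262.3] 129 [0.6368 0.0269]
scene green [217.8 242.5] 107 [ 0.6434 -0.0406]
scene grey [266.3 239.8] 98 [0.5597 0.0175]
shift [ 0.001 -0.026  0.703] turn [ 0.002 -0.    -0.002] |pos [0.5536 0.3162 0.1114] t 23.2 op 0.547 ff 0.0 F [ 0.3  0.2 -0.1]
```

```bash
python3 -m pendant '[0.55,0,-0.013,0.3,0,0,0,0.55,0,-0.013,0.55,0,0,0,0.55,0,-0.013,0.66,0,0,0,0.55,0,-0.013,0.69,0,0,0,0.55,0,-0.013,0.69,0,0,0,0.55,0,-0.013,0.69,0,0,0]' >/dev/null
python3 go.py .5533 .3198 .006 6.8
python3 -m pendant '[0.2,0,0,0.01,0,0,0,0.2,0,0,0.01,0,0,0,0.2,0,0,0.01,0,0,0,0.2,0,0,0.01,0,0,0,0.2,0,0,0.01,0,0,0]'
python3 -m pendant '[0.2,0,0,-0.1,0,0,0,0.2,0,0,-0.35,0,0,0,0.2,0,0,-0.7,0,0,0,0.2,0,0,-0.7,0,0,0,0.2,0,0,-0.7,0,0,0,0.2,0,0,-0.7,0,0,0]'
python3 go.py .567 -.0466 .11 6.8
```

```text
shift [-0.003  0.014  0.025] turn [-0.001 -0.002  0.   ] |pos [0.5535 0.3219 0.0098] t 23.8 op 0.548 ff 0.0 F [ 0.3  1.  -0.7]
clock: 24.3
tool_pos: [0.5526, 0.322, 0.0076]
eef_rot: [0.998, 0.06, 0.001, -0.0]
contact_force: [-0.6, 0.1, 6.3]
opening: 0.36
finger_force: 25.0
clock: 24.9
tool_pos: [0.5511, 0.3213, 0.111]
eef_rot: [0.998, 0.06, -0.001, 0.0]
contact_force: [-0.4, 1.2, -0.0]
opening: 0.362
finger_force: 25.0
shift [-0.188  2.448  0.009] turn [0.001 0.001 0.001] |pos [0.5511 0.3213 0.111 ] t 24.9 op 0.362 ff 25.0 F [-0.4  1.2 -0. ]
```

```bash
python3 -m pendant '[0.2,-0.062,0.816,0,0,0,0,0.2,-0.062,0.816,0,0,0,0,0.2,-0.062,0.816,0,0,0,0]' |tail -2
python3 -m pendant '[0.2,-0.062,0.816,0,0,0,0,0.2,-0.062,0.816,0,0,0,0,0.2,-0.062,0.816,0,0,0,0]' |tail -2
python3 -m pendant '[0.2,-0.062,0.816,0,0,0,0,0.2,-0.062,0.816,0,0,0,0,0.2,-0.062,0.816,0,0,0,0,0.2,-0.062,0.816,0,0,0,0,0.2,-0.062,0.816,0,0,0,0,0.2,-0.062,0.816,0,0,0,0]' |tail -2
python3 go.py .567 -.0466 .058 6.8
```

```text
opening: 0.359
finger_force: 25.0
opening: 0.358
finger_force: 25.0
opening: 0.361
finger_force: 25.0
shift [-0.006  0.019  0.353] turn [-0.001  0.001  0.002] |pos [ 0.5676 -0.0437  0.1109] t 26.1 op 0.361 ff 25.0 F [-0.1  0.6 -0.1]
```

```bash
python3 -m pendant '[0.2,-0.006,0.012,0.15,0,0,0,0.2,-0.006,0.012,0.28,0,0,0,0.2,-0.006,0.012,0.33,0,0,0,0.2,-0.006,0.012,0.35,0,0,0,0.2,-0.006,0.012,0.35,0,0,0,0.2,-0.006,0.012,0.35,0,0,0]'
python3 -m pendant '[0.52,0,0,0,0,0,0,0.52,0,0,0,0,0,0,0.52,0,0,0,0,0,0,0.52,0,0,-0.1,0,0,0,0.52,0,0,-0.5,0,0,0,0.52,0,0,-0.5,0,0,0,0.52,0,0,-0.5,0,0,0]' |tail -2
python3 go.py .4624 -.0733 .14 6.8
python3 -c "from h import *;print(r.get_state()['q'].round(3))"
```

```text
clock: 26.7
tool_pos: [0.568, -0.0476, 0.0598]
eef_rot: [0.998, 0.06, 0.001, -0.0]
contact_force: [0.4, -0.1, 0.5]
opening: 0.359
finger_force: 25.0
opening: 0.518
finger_force: 0.0
shift [-0.726  0.081 -0.024] turn [ 0.001 -0.004  0.   ] |pos [ 0.5692 -0.0483  0.1371] t 27.4 op 0.518 ff 0.0 F [-0.5  1.2 -0.4]
[ 0.046  0.756 -0.072  1.831  0.095  0.553 -1.538]
```

```bash
python3 -m pendant '[0.4,-0.726,0.081,0,0,0,0,0.4,-0.726,0.081,0,0,0,0,0.4,-0.726,0.081,0,0,0,0,0.4,-0.726,0.081,0,0,0,0,0.4,-0.726,0.081,0,0,0,0]' |tail -2
python3 - <<'E'
from h import *
S=snap('scene','s4.png');T=snap('top','t4.png')
o=np.zeros((600,800,3),np.uint8);a=cv2.resize(cv2.imread('pics/s4.png')[160:320,170:350],(400,356));b=cv2.resize(cv2.imread('pics/t4.png')[120:265,225:345],(400,483));o[:356,:400]=a;o[:483,400:]=b;cv2.imwrite('pics/c4.png',o)
E
python3 loc.py .061 .5 .71 -.12 .11
python3 go.py .4624 -.0733 .063 6.8
```

```text
opening: 0.403
finger_force: 0.0
top ochre [270.9 158.6] 98 [0.6374 0.0277]
top ochre [303.1 186.4] 59 [ 0.5687 -0.0483]
top brown [303.3 186.5] 56 [ 0.5685 -0.0488]
top green [298.9 155.2] 73 [ 0.6443 -0.0397]
scene ochre [239.1 262.3] 128 [0.6368 0.0269]
scene brown [244.7 221.6] 99 [ 0.5672 -0.0495]
scene green [217.8 242.5] 107 [ 0.6434 -0.0406]
scene grey [266.3 239.8] 98 [0.5597 0.0175]
shift [-0.001  0.004  0.473] turn [-0.    -0.001  0.001] |pos [ 0.4623 -0.0726  0.134 ] t 28.1 op 0.402 ff 0.0 F [-0.3 -0.2  0.2]
```

View pics/c4.png

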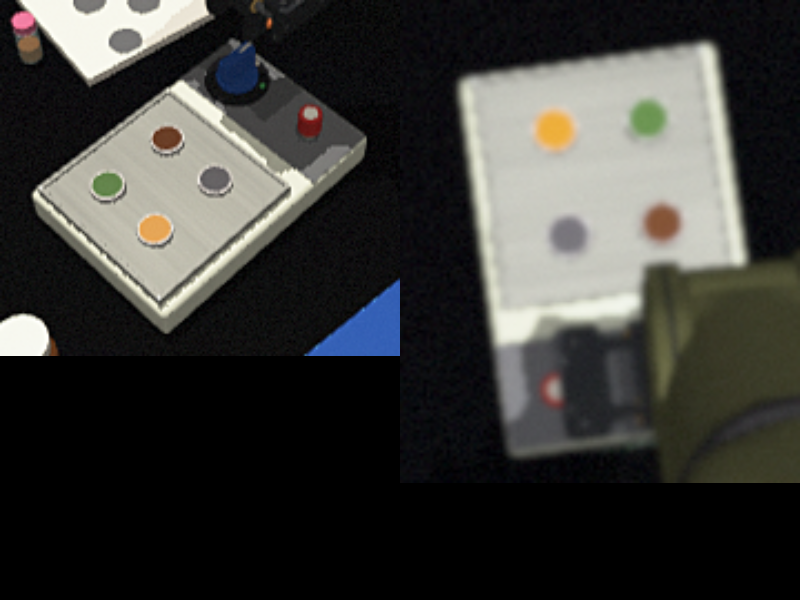

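The crops show all four pellets flat and well inside the pan, the cap up and the gripper above the knob. I go down onto the knob bar.

```bash
python3 -m pendant '[0.4,0,0.004,0.2,0,0,0,0.4,0,0.004,0.35,0,0,0,0.4,0,0.004,0.43,0,0,0,0.4,0,0.004,0.45,0,0,0,0.4,0,0.004,0.45,0,0,0,0.4,0,0.004,0.45,0,0,0]'
python3 -m pendant '[0.1,0,0,0,0,0,0,0.1,0,0,0,0,0,0,0.1,0,0,0,0,0,0,0.1,0,0,0,0,0,0,0.1,0,0,0,0,0,0]' 30
python3 -m pendant '[0.1,0,0,0,0,0,0.05,0.1,0,0,0,0,0,0.1,0.1,0,0,0,0,0,0.1]' 
python3 -c "from h import *;s=r.get_state();print(s['q'].round(3),s['moment'].round(2))"
```

```text
clock: 28.7
tool_pos: [0.4613, -0.0737, 0.0673]
eef_rot: [0.998, 0.06, 0.001, 0.0]
contact_force: [0.5, -0.8, 0.4]
opening: 0.398
finger_force: 0.0
clock: 29.2
tool_pos: [0.4609, -0.0718, 0.0672]
eef_rot: [0.998, 0.061, 0.0, -0.001]
contact_force: [-1.3, 6.0, 5.2]
opening: 0.159
finger_force: 30.0
clock: 29.5
tool_pos: [0.4609, -0.0715, 0.0672]
eef_rot: [1.0, -0.018, 0.0, -0.001]
contact_force: [-0.4, 4.8, 5.0]
opening: 0.157
finger_force: 30.0
[ 0.067  0.813 -0.017  2.168  0.063  0.16  -1.614] [1.18 0.2  0.2 ]
```

```bash
python3 -m pendant '[0.1,0,0,0,0,0,0.08,0.1,0,0,0,0,0,0.16,0.1,0,0,0,0,0,0.2,0.1,0,0,0,0,0,0.2]'
python3 -c "from h import *;s=r.get_state();print(s['q'].round(3),s['moment'].round(2))"
```

```text
clock: 29.9
tool_pos: [0.461, -0.071, 0.0672]
eef_rot: [0.985, -0.174, -0.0, -0.001]
contact_force: [-0.2, 7.3, 5.5]
opening: 0.154
finger_force: 30.0
[ 0.047  0.815  0.015  2.169 -0.089  0.158 -1.776] [1.4  0.15 0.02]
```

```bash
python3 -m pendant '[0.1,0,0,0,0,0,0.08,0.1,0,0,0,0,0,0.16,0.1,0,0,0,0,0,0.24,0.1,0,0,0,0,0,0.3,0.1,0,0,0,0,0,0.3]'
python3 -c "from h import *;s=r.get_state();print(s['q'].round(3),s['moment'].round(2))"
python3 -m pendant '[0.1,0,0,0,0,0,0.08,0.1,0,0,0,0,0,0.15,0.1,0,0,0,0,0,0.19,0.1,0,0,0,0,0,0.19,0.1,0,0,0,0,0,0.19]'
python3 -c "from h import *;s=r.get_state();print(s['q'].round(3),s['moment'].round(2))"
```

```text
clock: 30.4
tool_pos: [0.4614, -0.0703, 0.0672]
eef_rot: [0.917, -0.399, -0.001, -0.002]
contact_force: [-0.2, 8.9, 5.8]
opening: 0.156
finger_force: 30.0
[ 0.016  0.818  0.064  2.17  -0.318  0.163 -2.019] [ 1.62 -0.09 -0.17]
clock: 30.9
tool_pos: [0.4618, -0.0699, 0.0672]
eef_rot: [0.849, -0.529, -0.001, -0.002]
contact_force: [1.1, 8.7, 5.2]
opening: 0.16
finger_force: 30.0
[-0.004  0.82   0.097  2.17  -0.459  0.17  -2.17 ] [ 1.66 -0.27  0.61]
```

```bash
python3 -m pendant '[0.4,0,0,0,0,0,0,0.4,0,0,0,0,0,0,0.4,0,0,0,0,0,0,0.4,0,0,-0.2,0,0,0,0.4,0,0,-0.5,0,0,0,0.4,0,0,-0.5,0,0,0]' |tail -2
python3 -m pendant '[0.4,0,0,0,0,0,-0.09,0.4,0,0,0,0,0,-0.18,0.4,0,0,0,0,0,-0.27,0.4,0,0,0,0,0,-0.36,0.4,0,0,0,0,0,-0.45,0.4,0,0,0,0,0,-0.54,0.4,0,0,0,0,0,-0.63,0.4,0,0,0,0,0,-0.72,0.4,0,0,0,0,0,-0.78,0.4,0,0,0,0,0,-0.78,0.4,0,0,0,0,0,-0.78,0.4,0,0,0,0,0,-0.78]'
python3 loc.py .061 .5 .71 -.12 .11
python3 - <<'E'
from h import *
s=snap('scene','s5.png');cv2.imwrite('pics/c5.png',cv2.resize(cv2.imread('pics/s5.png')[160:260,250:350],(500,500)))
E
python3 go.py .568 -.0488 .12 6.8
```

```text
opening: 0.401
finger_force: 0.0
clock: 32.7
tool_pos: [0.4606, -0.0739, 0.1415]
eef_rot: [0.999, 0.051, -0.0, 0.0]
contact_force: [0.0, 0.7, 1.0]
opening: 0.398
finger_force: 0.0
top ochre [270.9 158.6] 98 [0.6374 0.0277]
top ochre [303.1 186.4] 59 [ 0.5687 -0.0483]
top brown [303.3 186.5] 56 [ 0.5685 -0.0488]
top green [298.9 155.2] 72 [ 0.6443 -0.0397]
scene ochre [239.1 262.3] 128 [0.6368 0.0269]
scene brown [244.7 221.6] 98 [ 0.5672 -0.0495]
scene green [217.9 242.5] 106 [ 0.6432 -0.0404]
scene grey [266.3 239.8] 98 [0.5597 0.0175]
shift [ 0.728 -0.092  0.144] turn [ 0.    0.   -0.01] |pos [ 0.4608 -0.0737  0.1416] t 32.85 op 0.397 ff 0.0 F [0.3 0.1 0.2]
```

View pics/c5.png

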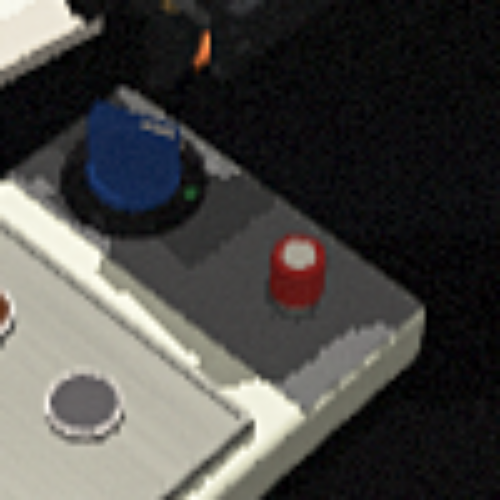

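The crop shows the knob bar turned, with its white line at the green-dot side, the cap still up and grey undisturbed. Next I move the pellets to the carrier, brown first.

```bash
python3 -m pendant '[0.52,0.728,-0.092,0.144,0,0,-0.01,0.52,0.728,-0.092,0.144,0,0,-0.01,0.52,0.728,-0.092,0.144,0,0,-0.01,0.52,0.728,-0.092,0.144,0,0,-0.01,0.52,0.728,-0.092,0.144,0,0,-0.01]' |tail -2
python3 go.py .568 -.0488 .058 6.8
```

```text
opening: 0.522
finger_force: 0.0
shift [ 0.011 -0.001  0.412] turn [0.    0.001 0.   ] |pos [ 0.5665 -0.0491  0.1198] t 33.35 op 0.522 ff 0.0 F [ 0.3 -0.3  0.8]
```

```bash
python3 -m pendant '[0.52,0.008,0,0.2,0,0,0,0.52,0.008,0,0.35,0,0,0,0.52,0.008,0,0.39,0,0,0,0.52,0.008,0,0.4,0,0,0,0.52,0.008,0,0.4,0,0,0]' |tail -5
python3 go.py .568 -.0488 .058 6.8
python3 -m pendant '[0.2,0,0,0.005,0,0,0,0.2,0,0,0.005,0,0,0,0.2,0,0,0.005,0,0,0,0.2,0,0,0.005,0,0,0,0.2,0,0,0.005,0,0,0]' 25
python3 -m pendant '[0.2,0,0,-0.1,0,0,0,0.2,0,0,-0.35,0,0,0,0.2,0,0,-0.35,0,0,0,0.2,0,0,-0.35,0,0,0,0.2,0,0,-0.35,0,0,0]'
python3 go.py .436 -.247 .11 6.8
```

```text
tool_pos: [0.569, -0.049, 0.0608]
eef_rot: [0.998, 0.059, 0.0, 0.0]
contact_force: [-0.1, 0.0, -0.7]
opening: 0.518
finger_force: 0.0
shift [-0.007 -0.002  0.019] turn [ 0. -0.  0.] |pos [ 0.569  -0.049   0.0608] t 33.85 op 0.518 ff 0.0 F [-0.1  0.  -0.7]
clock: 34.35
tool_pos: [0.5706, -0.0485, 0.0615]
eef_rot: [0.998, 0.06, 0.002, 0.0]
contact_force: [-0.7, -0.2, 11.5]
opening: 0.202
finger_force: 6.0
clock: 34.85
tool_pos: [0.5686, -0.0485, 0.1116]
eef_rot: [0.998, 0.06, -0.0, -0.0]
contact_force: [-0.1, -0.3, 0.6]
opening: 0.202
finger_force: 0.0
shift [-1.035  1.208  0.011] turn [-0.     0.001  0.   ] |pos [ 0.5686 -0.0485  0.1116] t 34.85 op 0.202 ff 0.0 F [-0.1 -0.3  0.6]
```

```bash
python3 loc.py .061 .5 .71 -.12 .11 | grep -E "scene|brown"
python3 - <<'E'
from h import *
s=snap('scene','s6.png');cv2.imwrite('pics/c6.png',cv2.resize(cv2.imread('pics/s6.png')[160:310,180:340],(640,600)))
E
python3 go.py .568 -.0488 .058 6.8
```

```text
scene ochre [239.2 262.2] 129 [0.6365 0.0268]
scene green [217.8 242.5] 107 [ 0.6434 -0.0406]
shift [-0.003  0.002  0.353] turn [-0.     0.001  0.001] |pos [ 0.5684 -0.0485  0.111 ] t 35.0 op 0.201 ff 0.0 F [0.  0.  0.7]
```

View pics/c6.png

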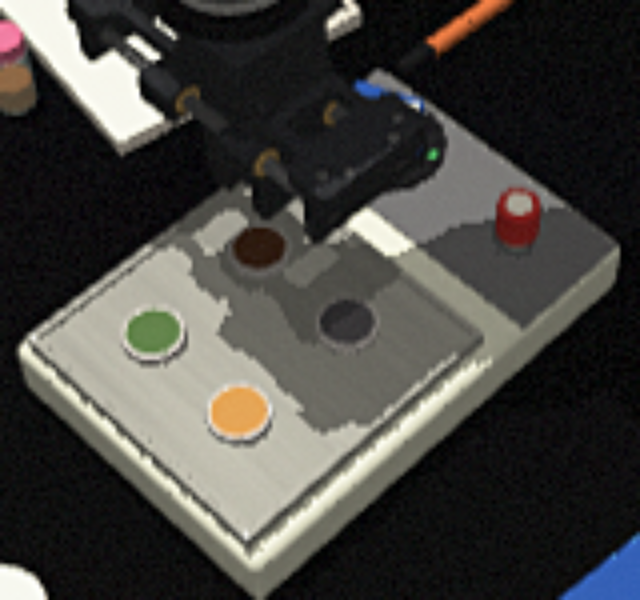

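The crop shows brown still flat in its place; the fingers closed just above it. I reopen and go about 4 mm deeper.

```bash
python3 -m pendant '[0.52,0,0,0,0,0,0,0.52,0,0,0,0,0,0,0.52,0,0,0,0,0,0,0.52,-0.003,0,0.2,0,0,0,0.52,-0.003,0,0.32,0,0,0,0.52,-0.003,0,0.365,0,0,0,0.52,-0.003,0,0.365,0,0,0,0.52,-0.003,0,0.365,0,0,0]' |tail -5
python3 go.py .568 -.0488 .0565 6.8
```

```text
tool_pos: [0.5691, -0.0486, 0.0574]
eef_rot: [0.998, 0.06, 0.0, 0.0]
contact_force: [-0.2, -0.3, 0.3]
opening: 0.519
finger_force: 0.0
shift [-0.007  0.     0.006] turn [ 0. -0.  0.] |pos [ 0.5691 -0.0486  0.0574] t 35.8 op 0.519 ff 0.0 F [-0.2 -0.3  0.3]
```

```bash
python3 -m pendant '[0.52,-0.005,0,0.008,0,0,0,0.2,-0.005,0,0.008,0,0,0,0.2,-0.005,0,0.008,0,0,0,0.2,-0.005,0,0.008,0,0,0,0.2,-0.005,0,0.008,0,0,0,0.2,-0.005,0,0.008,0,0,0]' 25
python3 -m pendant '[0.2,0,0,-0.1,0,0,0,0.2,0,0,-0.37,0,0,0,0.2,0,0,-0.37,0,0,0,0.2,0,0,-0.37,0,0,0,0.2,0,0,-0.37,0,0,0]'
python3 go.py .436 -.247 .11 6.8
```

```text
clock: 36.4
tool_pos: [0.5681, -0.0487, 0.0561]
eef_rot: [0.998, 0.06, 0.0, 0.0]
contact_force: [-0.4, 0.2, 2.4]
opening: 0.368
finger_force: 25.0
clock: 36.9
tool_pos: [0.5675, -0.0487, 0.1112]
eef_rot: [0.998, 0.06, -0.0, -0.0]
contact_force: [0.2, 0.2, -0.0]
opening: 0.37
finger_force: 25.0
shift [-1.028  1.208  0.009] turn [-0.     0.001  0.001] |pos [ 0.5675 -0.0487  0.1112] t 36.9 op 0.37 ff 25.0 F [ 0.2  0.2 -0. ]
```

```bash
python3 -m pendant '[0.2,-0.514,0.604,0,0,0,0,0.2,-0.514,0.604,0,0,0,0,0.2,-0.514,0.604,0,0,0,0]' |tail -2
python3 -m pendant '[0.2,-0.514,0.604,0,0,0,0,0.2,-0.514,0.604,0,0,0,0,0.2,-0.514,0.604,0,0,0,0,0.2,-0.514,0.604,0,0,0,0,0.2,-0.514,0.604,0,0,0,0,0.2,-0.514,0.604,0,0,0,0]' |tail -2
python3 go.py .436 -.247 .0085 6.8
```

```text
opening: 0.37
finger_force: 25.0
opening: 0.37
finger_force: 25.0
shift [-0.013  0.012  0.684] turn [-0.001 -0.     0.002] |pos [ 0.4377 -0.2451  0.1111] t 37.8 op 0.37 ff 25.0 F [-0.3  0.1  0.8]
```

```bash
python3 -m pendant '[0.2,-0.005,0.005,0.25,0,0,0,0.2,-0.005,0.005,0.5,0,0,0,0.2,-0.005,0.005,0.63,0,0,0,0.2,-0.005,0.005,0.67,0,0,0,0.2,-0.005,0.005,0.684,0,0,0,0.2,-0.005,0.005,0.684,0,0,0]'
python3 -m pendant '[0.52,0,0,0,0,0,0,0.52,0,0,0,0,0,0,0.52,0,0,0,0,0,0,0.52,0,0,-0.1,0,0,0,0.52,0,0,-0.4,0,0,0,0.52,0,0,-0.7,0,0,0,0.52,0,0,-0.7,0,0,0,0.52,0,0,-0.7,0,0,0]' |tail -2
python3 go.py .5597 .0172 .115 6.8
```

```text
clock: 38.4
tool_pos: [0.4366, -0.2473, 0.0093]
eef_rot: [0.998, 0.06, 0.001, 0.0]
contact_force: [0.1, 0.1, 0.0]
opening: 0.369
finger_force: 25.0
opening: 0.517
finger_force: 0.0
shift [ 1.027 -1.66   0.   ] turn [ 0.001 -0.002  0.   ] |pos [ 0.4363 -0.2483  0.115 ] t 39.2 op 0.517 ff 0.0 F [ 1.   0.1 -1. ]
```

```bash
python3 -m pendant '[0.52,0.514,-0.83,0,0,0,0,0.52,0.514,-0.83,0,0,0,0,0.52,0.514,-0.83,0,0,0,0,0.52,0.514,-0.83,0,0,0,0]' |tail -2
python3 -m pendant '[0.52,0.514,-0.83,0,0,0,0,0.52,0.514,-0.83,0,0,0,0,0.52,0.514,-0.83,0,0,0,0,0.52,0.514,-0.83,0,0,0,0,0.52,0.514,-0.83,0,0,0,0,0.52,0.514,-0.83,0,0,0,0]' |tail -2
echo pan;python3 loc.py .061 .5 .71 -.12 .11;echo car;python3 loc.py .011 .37 .58 -.38 -.18
python3 go.py .5597 .0172 .0562 6.8
```

```text
opening: 0.52
finger_force: 0.0
opening: 0.521
finger_force: 0.0
pan
top green [299.  155.1] 72 [ 0.6445 -0.0399]
scene ochre [239.1 262.3] 127 [0.6368 0.0269]
scene green [217.8 242.5] 105 [ 0.6434 -0.0406]
car
top ochre [384.8 240.4] 57 [ 0.4369 -0.2484]
top brown [384.9 240.2] 48 [ 0.4374 -0.2487]
shift [ 0.008 -0.007  0.383] turn [ 0.001  0.001 -0.001] |pos [0.5587 0.016  0.1136] t 40.4 op 0.519 ff 0.0 F [ 0.7 -0.2  0. ]
```

```bash
python3 -m pendant '[0.52,0,0,0.15,0,0,0,0.52,0,0,0.3,0,0,0,0.52,0,0,0.37,0,0,0,0.52,0,0,0.383,0,0,0,0.52,0,0,0.383,0,0,0]' |tail -5
python3 go.py .5597 .0172 .0562 6.8
```

```text
tool_pos: [0.5592, 0.0174, 0.0565]
eef_rot: [0.998, 0.059, -0.0, 0.0]
contact_force: [0.1, 0.3, 1.0]
opening: 0.522
finger_force: 0.0
shift [0.003 0.001 0.002] turn [0. 0. 0.] |pos [0.5592 0.0174 0.0565] t 40.9 op 0.522 ff 0.0 F [0.1 0.3 1. ]
```

```bash
python3 -m pendant '[0.2,0,0,0,0,0,0,0.2,0,0,0,0,0,0,0.2,0,0,0,0,0,0,0.2,0,0,0,0,0,0,0.2,0,0,0,0,0,0]' 25 |tail -3
python3 -m pendant '[0.2,0,0,-0.1,0,0,0,0.2,0,0,-0.37,0,0,0,0.2,0,0,-0.37,0,0,0,0.2,0,0,-0.37,0,0,0,0.2,0,0,-0.37,0,0,0]'|tail -3
python3 go.py .436 -.315 .11 6.8
```

```text
contact_force: [0.1, -0.5, 6.4]
opening: 0.369
finger_force: 25.0
contact_force: [1.0, 0.2, 0.1]
opening: 0.366
finger_force: 25.0
shift [-1.076  2.105  0.012] turn [0.    0.001 0.   ] |pos [0.5586 0.0178 0.1116] t 41.9 op 0.366 ff 25.0 F [1.  0.2 0.1]
```

```bash
python3 -m pendant '[0.2,-0.359,0.702,0,0,0,0,0.2,-0.359,0.702,0,0,0,0,0.2,-0.359,0.702,0,0,0,0]' |tail -2
python3 -m pendant '[0.2,-0.359,0.702,0,0,0,0,0.2,-0.359,0.702,0,0,0,0,0.2,-0.359,0.702,0,0,0,0]' |tail -2
python3 -m pendant '[0.2,-0.359,0.702,0,0,0,0,0.2,-0.359,0.702,0,0,0,0,0.2,-0.359,0.702,0,0,0,0,0.2,-0.359,0.702,0,0,0,0,0.2,-0.359,0.702,0,0,0,0,0.2,-0.359,0.702,0,0,0,0]' |tail -2
python3 go.py .436 -.315 .0085 6.8
```

```text
opening: 0.37
finger_force: 25.0
opening: 0.368
finger_force: 25.0
opening: 0.365
finger_force: 25.0
shift [-0.01   0.015  0.686] turn [-0.001 -0.     0.002] |pos [ 0.4373 -0.3127  0.1114] t 43.1 op 0.365 ff 25.0 F [-0.5 -0.2 -0.9]
```

```bash
python3 -m pendant '[0.2,-0.005,0.005,0.25,0,0,0,0.2,-0.005,0.005,0.5,0,0,0,0.2,-0.005,0.005,0.63,0,0,0,0.2,-0.005,0.005,0.67,0,0,0,0.2,-0.005,0.005,0.686,0,0,0,0.2,-0.005,0.005,0.686,0,0,0]'
python3 -m pendant '[0.5,0,0,0,0,0,0,0.5,0,0,0,0,0,0,0.5,0,0,0,0,0,0,0.5,0,0,-0.1,0,0,0,0.5,0,0,-0.4,0,0,0,0.5,0,0,-0.7,0,0,0,0.5,0,0,-0.7,0,0,0,0.5,0,0,-0.7,0,0,0]' |tail -2
python3 go.py .6438 -.0402 .115 6.8
```

```text
clock: 43.7
tool_pos: [0.4367, -0.3154, 0.0095]
eef_rot: [0.998, 0.06, 0.001, 0.0]
contact_force: [0.8, -0.9, 0.1]
opening: 0.363
finger_force: 25.0
opening: 0.499
finger_force: 0.0
shift [ 1.592 -1.665  0.006] turn [ 0.001 -0.002  0.   ] |pos [ 0.4363 -0.3165  0.1158] t 44.5 op 0.499 ff 0.0 F [-0.8  0.2 -0.1]
```

```bash
python3 -m pendant '[0.52,0.796,-0.833,0,0,0,0,0.52,0.796,-0.833,0,0,0,0,0.52,0.796,-0.833,0,0,0,0,0.52,0.796,-0.833,0,0,0,0]' |tail -2
python3 -m pendant '[0.52,0.796,-0.833,0,0,0,0,0.52,0.796,-0.833,0,0,0,0,0.52,0.796,-0.833,0,0,0,0,0.52,0.796,-0.833,0,0,0,0,0.52,0.796,-0.833,0,0,0,0,0.52,0.796,-0.833,0,0,0,0]' |tail -2
echo pan;python3 loc.py .061 .5 .71 -.12 .11;echo car;python3 loc.py .011 .37 .58 -.38 -.18
python3 go.py .6438 -.0402 .0562 6.8
```

```text
opening: 0.517
finger_force: 0.0
opening: 0.518
finger_force: 0.0
pan
top grey [272.4 147. ] 116 [0.6655 0.0237]
scene ochre [240.4 263.5] 89 [0.6364 0.0308]
scene brown [239.4 262.5] 128 [0.6366 0.0276]
scene green [217.9 242.6] 106 [ 0.6434 -0.0402]
car
top ochre [384.8 240.4] 57 [ 0.4369 -0.2484]
top brown [384.9 240.4] 46 [ 0.4369 -0.2486]
scene brown [241.4 158. ] 59 [ 0.4352 -0.2503]
shift [ 0.014 -0.009  0.383] turn [ 0.001  0.001 -0.001] |pos [ 0.642  -0.0417  0.1136] t 45.7 op 0.522 ff 0.0 F [ 0.5 -0.6  0. ]
```

```bash
python3 -m pendant '[0.52,0.008,-0.002,0.15,0,0,0,0.52,0.008,-0.002,0.3,0,0,0,0.52,0.008,-0.002,0.37,0,0,0,0.52,0.008,-0.002,0.383,0,0,0,0.52,0.008,-0.002,0.383,0,0,0]' |tail -5
python3 go.py .6438 -.0402 .0562 6.8
python3 -m pendant '[0.2,0,0,0,0,0,0,0.2,0,0,0,0,0,0,0.2,0,0,0,0,0,0,0.2,0,0,0,0,0,0,0.2,0,0,0,0,0,0]' 25 |tail -3
python3 -m pendant '[0.2,0,0,-0.1,0,0,0,0.2,0,0,-0.37,0,0,0,0.2,0,0,-0.37,0,0,0,0.2,0,0,-0.37,0,0,0,0.2,0,0,-0.37,0,0,0]'|tail -3
python3 go.py .514 -.247 .11 6.8
```

```text
tool_pos: [0.6443, -0.0395, 0.0567]
eef_rot: [0.998, 0.059, 0.0, 0.0]
contact_force: [-0.6, 0.6, 0.9]
opening: 0.521
finger_force: 0.0
shift [-0.004  0.004  0.004] turn [ 0. -0. -0.] |pos [ 0.6443 -0.0395  0.0567] t 46.2 op 0.521 ff 0.0 F [-0.6  0.6  0.9]
contact_force: [-1.0, -0.5, 5.7]
opening: 0.366
finger_force: 25.0
contact_force: [-0.3, -0.9, 0.5]
opening: 0.366
finger_force: 25.0
shift [-1.023  1.275  0.011] turn [-0.     0.001  0.001] |pos [ 0.6435 -0.0389  0.1115] t 47.2 op 0.366 ff 25.0 F [-0.3 -0.9  0.5]
```

```bash
python3 -m pendant '[0.2,-0.512,0.637,0,0,0,0,0.2,-0.512,0.637,0,0,0,0,0.2,-0.512,0.637,0,0,0,0]' |tail -2
python3 -m pendant '[0.2,-0.512,0.637,0,0,0,0,0.2,-0.512,0.637,0,0,0,0,0.2,-0.512,0.637,0,0,0,0,0.2,-0.512,0.637,0,0,0,0,0.2,-0.512,0.637,0,0,0,0,0.2,-0.512,0.637,0,0,0,0]' |tail -2
python3 go.py .514 -.247 .0085 6.8
```

```text
opening: 0.366
finger_force: 25.0
opening: 0.369
finger_force: 25.0
shift [-0.014  0.016  0.687] turn [-0.001 -0.     0.002] |pos [ 0.5157 -0.2446  0.1116] t 48.1 op 0.369 ff 25.0 F [ 0.6 -0.3  0.6]
```

```bash
python3 -m pendant '[0.2,-0.005,0.005,0.25,0,0,0,0.2,-0.005,0.005,0.5,0,0,0,0.2,-0.005,0.005,0.63,0,0,0,0.2,-0.005,0.005,0.67,0,0,0,0.2,-0.005,0.005,0.686,0,0,0,0.2,-0.005,0.005,0.686,0,0,0]'
python3 -m pendant '[0.5,0,0,0,0,0,0,0.5,0,0,0,0,0,0,0.5,0,0,0,0,0,0,0.5,0,0,-0.1,0,0,0,0.5,0,0,-0.4,0,0,0,0.5,0,0,-0.7,0,0,0,0.5,0,0,-0.7,0,0,0,0.5,0,0,-0.7,0,0,0]' |tail -2
python3 go.py .637 .027 .115 6.8
```

```text
clock: 48.7
tool_pos: [0.5149, -0.2472, 0.0097]
eef_rot: [0.998, 0.06, 0.001, 0.0]
contact_force: [0.1, 0.5, -0.2]
opening: 0.364
finger_force: 25.0
opening: 0.504
finger_force: 0.0
shift [ 1.029 -1.725  0.007] turn [ 0.001 -0.002  0.   ] |pos [ 0.5145 -0.2483  0.116 ] t 49.5 op 0.504 ff 0.0 F [-0.7  0.7 -0.6]
```

```bash
python3 -m pendant '[0.52,0.515,-0.863,0,0,0,0,0.52,0.515,-0.863,0,0,0,0,0.52,0.515,-0.863,0,0,0,0,0.52,0.515,-0.863,0,0,0,0]' |tail -2
echo pan;python3 loc.py .061 .5 .71 -.12 .11;echo car;python3 loc.py .011 .37 .58 -.38 -.18
python3 -m pendant '[0.52,0.515,-0.863,0,0,0,0,0.52,0.515,-0.863,0,0,0,0,0.52,0.515,-0.863,0,0,0,0,0.52,0.515,-0.863,0,0,0,0,0.52,0.515,-0.863,0,0,0,0,0.52,0.515,-0.863,0,0,0,0]' |tail -2
python3 go.py .637 .027 .0562 6.8
```

```text
opening: 0.519
finger_force: 0.0
pan
top ochre [270.9 158.6] 98 [0.6374 0.0277]
top grey [301.6 177.4] 116 [ 0.5904 -0.0451]
scene ochre [239.1 262.3] 128 [0.6368 0.0269]
car
opening: 0.52
finger_force: 0.0
shift [ 0.013 -0.02   0.383] turn [ 0.002  0.001 -0.002] |pos [0.6356 0.0239 0.1136] t 50.7 op 0.52 ff 0.0 F [ 0.1 -0.9  0. ]
```

```bash
python3 -m pendant '[0.52,0.008,-0.01,0.15,0,0,0,0.52,0.008,-0.01,0.3,0,0,0,0.52,0.008,-0.01,0.37,0,0,0,0.52,0.008,-0.01,0.383,0,0,0,0.52,0.008,-0.01,0.383,0,0,0]' |tail -5
python3 go.py .637 .027 .0562 6.8
python3 -m pendant '[0.2,0,0,0,0,0,0,0.2,0,0,0,0,0,0,0.2,0,0,0,0,0,0,0.2,0,0,0,0,0,0,0.2,0,0,0,0,0,0]' 25 |tail -3
python3 -m pendant '[0.2,0,0,-0.1,0,0,0,0.2,0,0,-0.37,0,0,0,0.2,0,0,-0.37,0,0,0,0.2,0,0,-0.37,0,0,0,0.2,0,0,-0.37,0,0,0]'|tail -3
python3 go.py .514 -.315 .11 6.8;echo car;python3 loc.py .011 .37 .58 -.38 -.18
python3 - <<'E'
from h import *
S=snap('scene','s7.png');T=snap('top','t7.png')
o=np.zeros((450,800,3),np.uint8);a=cv2.resize(cv2.imread('pics/s7.png')[115:215,165:285],(400,333));b=cv2.resize(cv2.imread('pics/t7.png')[165:275,350:450],(400,440));o[:333,:400]=a;o[:440,400:]=b;cv2.imwrite('pics/c7.png',o)
E
```

```text
tool_pos: [0.6375, 0.0279, 0.0568]
eef_rot: [0.998, 0.059, -0.0, 0.0]
contact_force: [-0.4, -0.5, 0.0]
opening: 0.522
finger_force: 0.0
shift [-0.004  0.006  0.004] turn [ 0.     0.    -0.001] |pos [0.6375 0.0279 0.0568] t 51.2 op 0.522 ff 0.0 F [-0.4 -0.5  0. ]
contact_force: [-1.1, -1.0, 4.8]
opening: 0.364
finger_force: 25.0
contact_force: [0.3, -0.7, -0.5]
opening: 0.364
finger_force: 25.0
shift [-1.086  2.182  0.012] turn [-0.     0.001  0.001] |pos [0.6367 0.0294 0.1117] t 52.2 op 0.364 ff 25.0 F [ 0.3 -0.7 -0.5]
car
top ochre [384.8 240.4] 57 [ 0.4369 -0.2484]
top brown [385.  240.2] 44 [ 0.4374 -0.2489]
top green [383.9 209.1] 67 [ 0.5142 -0.2487]
```

View pics/c7.png

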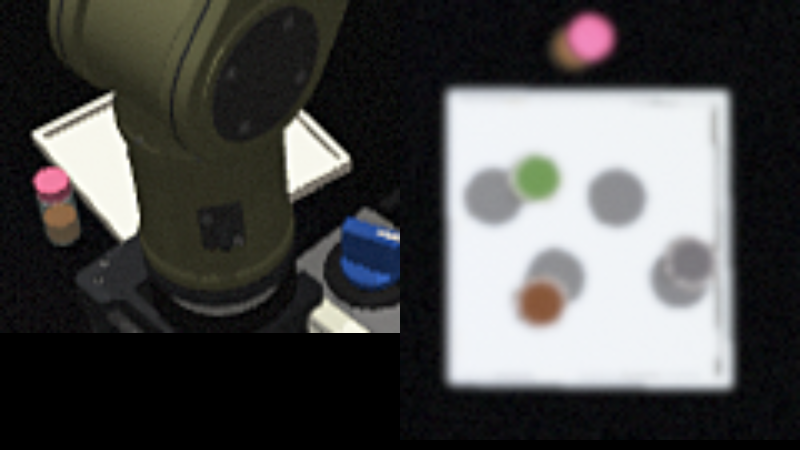

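The crop shows green at top-view (384,209) and brown (385,240) where I laid them. Grey is at (422,230), about 3 cm from where I let go (the announced knock), but flat and inside the walls. Ochre is in the grip and goes to the free corner.

```bash
python3 -m pendant '[0.2,-0.344,0.725,0,0,0,0,0.2,-0.344,0.725,0,0,0,0,0.2,-0.344,0.725,0,0,0,0]' |tail -2
python3 -m pendant '[0.2,-0.344,0.725,0,0,0,0,0.2,-0.344,0.725,0,0,0,0,0.2,-0.344,0.725,0,0,0,0]' |tail -2
python3 -m pendant '[0.2,-0.344,0.725,0,0,0,0,0.2,-0.344,0.725,0,0,0,0,0.2,-0.344,0.725,0,0,0,0,0.2,-0.344,0.725,0,0,0,0,0.2,-0.344,0.725,0,0,0,0,0.2,-0.344,0.725,0,0,0,0]' |tail -2
python3 go.py .522 -.314 .0085 6.8
```

```text
opening: 0.365
finger_force: 25.0
opening: 0.368
finger_force: 25.0
opening: 0.364
finger_force: 25.0
shift [-0.015  0.023  0.689] turn [-0.001 -0.     0.002] |pos [ 0.5237 -0.3105  0.1119] t 53.6 op 0.364 ff 25.0 F [ 0.4  0.  -0. ]
```

```bash
python3 -m pendant '[0.2,-0.005,0.008,0.25,0,0,0,0.2,-0.005,0.008,0.5,0,0,0,0.2,-0.005,0.008,0.63,0,0,0,0.2,-0.005,0.008,0.67,0,0,0,0.2,-0.005,0.008,0.688,0,0,0,0.2,-0.005,0.008,0.688,0,0,0]'
python3 -m pendant '[0.5,0,0,0,0,0,0,0.5,0,0,0,0,0,0,0.5,0,0,0,0,0,0,0.5,0,0,-0.1,0,0,0,0.5,0,0,-0.4,0,0,0,0.5,0,0,-0.8,0,0,0,0.5,0,0,-0.8,0,0,0,0.5,0,0,-0.8,0,0,0]' |tail -2
python3 go.py .4505 .0265 .13 6.8
```

```text
clock: 54.2
tool_pos: [0.5231, -0.3138, 0.0097]
eef_rot: [0.998, 0.06, 0.001, 0.0]
contact_force: [-0.8, -0.7, 0.3]
opening: 0.363
finger_force: 25.0
opening: 0.499
finger_force: 0.0
shift [-0.213 -2.32   0.006] turn [ 0.002 -0.003  0.   ] |pos [ 0.5235 -0.3153  0.1322] t 55.0 op 0.499 ff 0.0 F [-1.   0.1 -0.5]
```

```bash
python3 -m pendant '[0,-0.071,-0.773,0,0,0,0,0,-0.071,-0.773,0,0,0,0,0,-0.071,-0.773,0,0,0,0]' |tail -2
python3 -m pendant '[0,-0.071,-0.773,0,0,0,0,0,-0.071,-0.773,0,0,0,0,0,-0.071,-0.773,0,0,0,0]' |tail -2
python3 -m pendant '[0,-0.071,-0.773,0,0,0,0,0,-0.071,-0.773,0,0,0,0,0,-0.071,-0.773,0,0,0,0,0,-0.071,-0.773,0,0,0,0,0,-0.071,-0.773,0,0,0,0,0,-0.071,-0.773,0,0,0,0]' |tail -2
python3 go.py .4505 .0265 .09 6.8;python3 loc.py .011 .37 .58 -.38 -.18
python3 - <<'E'
from h import *
S=snap('scene','s8.png');T=snap('top','t8.png')
o=np.zeros((500,800,3),np.uint8);a=cv2.resize(cv2.imread('pics/s8.png')[115:240,165:325],(400,312));b=cv2.resize(cv2.imread('pics/t8.png')[165:275,350:450],(400,440));o[:312,:400]=a;o[:440,400:]=b;cv2.imwrite('pics/c8.png',o)
E
```

```text
opening: 0.25
finger_force: 0.0
opening: 0.006
finger_force: 0.0
opening: 0.004
finger_force: 0.0
shift [ 0.011 -0.008  0.257] turn [ 0.001  0.    -0.002] |pos [0.4491 0.0251 0.1286] t 56.2 op 0.004 ff 0.0 F [-0.4  0.3  0.6]
top ochre [410.5 205.4] 86 [ 0.5223 -0.3145]
top ochre [384.8 240.4] 57 [ 0.4369 -0.2484]
top brown [384.9 240.2] 45 [ 0.4374 -0.2487]
top green [384.  209.1] 68 [ 0.5142 -0.2489]
scene ochre [198.8 158.4] 70 [ 0.5211 -0.3169]
scene brown [241.4 158. ] 59 [ 0.4352 -0.2503]
scene green [215.9 172.1] 67 [ 0.5134 -0.2504]
scene grey [213.2 142.3] 50 [ 0.4598 -0.3428]
```

View pics/c8.png

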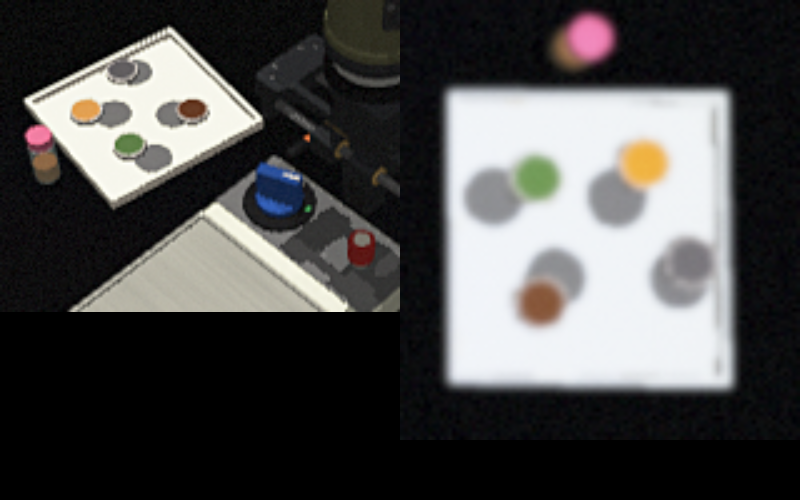

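Run:
```python
from h import *
T=r.snapshot('top');S=r.snapshot('scene')
print(tri(T,[422.4,230.2],S,[213.6,142.5]))
for nm,a,b in(('ochre',[410.5,205.4],[198.8,158.4]),('green',[384,209.1],[215.9,172.1])):print(nm,tri(T,a,S,b))
a=cv2.resize(S['img'][125:165,190:240],(600,480));b=cv2.resize(T['img'][210:255,400:440],(200,225))
o=np.zeros((480,800,3),np.uint8);o[:,:600]=a;o[:225,600:]=b;cv2.imwrite('pics/c9.png',o[...,::-1])
```

```text
(array([ 0.46018347, -0.34075596,  0.012153  ]), np.float64(0.0007901087903855115))
ochre (array([ 0.52225281, -0.31377729,  0.01424095]), np.float64(0.0004905645683117547))
green (array([ 0.51419142, -0.2485794 ,  0.01307587]), np.float64(0.00023440941319094173))
```

View pics/c9.png

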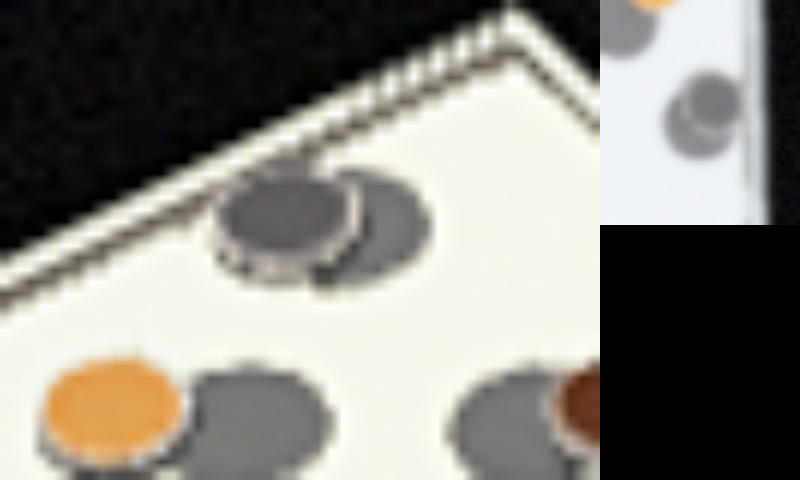

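Run:
```python
from h import *
S=r.snapshot('scene');T=r.snapshot('top')
for n,s,(x0,y0,x1,y1) in(('scene',S,(203,132,226,152)),('top',T,(410,215,435,245))):
    g=cv2.cvtColor(s['img'],cv2.COLOR_RGB2GRAY)[y0:y1,x0:x1]; print(n,x0,y0)
    for row in g: print(' '.join('%3d'%v for v in row))
```

```text
scene 203 132
 14   5  13  13   5  15  13   7  16   8  10  11   0   0   0  92 147 229 181 255 169 162  93
  9  21  14  14   8   9  18   8   7   1   0   0   1  98 199 226 224 255 172 163  98 105 202
 17  14  11   8   3  17   8   1   2   0   5  99 201 232 255 254 163 161  99 107 205 209 255
 10  14  17   2   7   9   1   0   5  98 199 229 255 254 162 161  83 109 208 207 255 253 249
  9  17  12   4   2   0   0  97 199 232 255 254 163 162  83 107 198 210 255 254 249 247 246
  5  12   0   0   0 101 199 230 255 245 167 165  90 115 203 214 255 255 253 249 247 246 245
  0   0   1  98 198 230 255 245 172 115 101 107 118 181 255 244 242 242 247 250 252 248 245
  6  96 200 230 255 245 185 107 115 142 115 115 119 189 213 125 109 136 170 210 243 249 249
199 232 255 245 164 149 156 137  87  92  90  94  88  86 110 143 161 109 107 105 142 212 254
255 248 164  92 126 189 111  86  93  96  95  94  94  91  88 100 212 111 117 114 105 119 252
165  91 106 117 202 114  84  94  94  95  98  97  96  96  92 100 211 104 118 121 117 115 181
105 138 136 215 253 130  82  95  96  95  98  95  92  92  91 116 214  73 12
[... 3065 characters left out ...]

243 241 231 203 166 146 143 140 139 137 141 143 147 147 150 169 202 218 208 188 202 203 162  91  31
243 242 238 222 190 161 147 143 141 139 141 142 142 147 160 190 223 229 215 189 201 204 161  90  34
243 242 241 234 219 194 168 155 149 146 145 147 154 167 190 218 233 234 214 189 202 203 161  92  34
243 243 242 241 235 224 206 185 177 175 174 177 185 207 223 234 240 235 214 188 202 205 159  91  33
243 243 243 243 241 239 232 224 220 218 219 220 225 232 237 240 241 236 216 189 201 203 161  91  30
243 242 242 243 242 242 241 239 238 237 237 238 238 240 242 243 241 236 216 191 200 205 159  91  33
243 243 243 243 243 242 242 243 242 242 242 242 242 242 242 243 241 236 219 192 202 204 160  90  31
```

The enlarged crop shows grey lying beside the carrier's wall with its rim fully visible. Its triangulated face height is 12 mm, against 13–14 mm for the others, so it is flat on the floor and not leaning on the wall. All four are apart. Now I press the cap.

```bash
python3 -m pendant '[0,0,0,0.1,0,0,0,0,0,0,0.2,0,0,0,0,0,0,0.26,0,0,0,0,0,0,0.26,0,0,0]'
python3 -m pendant '[0,0,0,0.03,0,0,0,0,0,0,0.06,0,0,0,0,0,0,0.09,0,0,0,0,0,0,0.12,0,0,0,0,0,0,0.135,0,0,0,0,0,0,0.135,0,0,0,0,0,0,0.135,0,0,0]'
```

```text
clock: 57.0
tool_pos: [0.4483, 0.0271, 0.089]
eef_rot: [0.998, 0.06, -0.001, 0.0]
contact_force: [-0.4, 0.0, -0.4]
opening: 0.003
finger_force: 0.0
clock: 57.7
tool_pos: [0.4489, 0.0272, 0.0703]
eef_rot: [0.998, 0.06, 0.0, 0.0]
contact_force: [-1.4, -0.5, 11.4]
opening: 0.008
finger_force: 5.5
```

```bash
python3 -m pendant '[0,0,0,0.01,0,0,0,0,0,0,0.01,0,0,0]' | grep -E "tool|force"
python3 -m pendant '[0,0,0,-0.2,0,0,0,0,0,0,-0.5,0,0,0,0,0,0,-0.9,0,0,0,0,0,0,-0.9,0,0,0]' | grep -E "tool|force"
python3 -m pendant '[0,-0.1,-0.8,0,0,0,0,0,-0.1,-0.8,0,0,0,0,0,-0.1,-0.8,0,0,0,0,0,-0.1,-0.8,0,0,0,0,0,-0.1,-0.8,0,0,0,0,0,-0.1,-0.8,0,0,0,0]' | grep -E "tool|force"
python3 loc.py .011 .37 .58 -.38 -.18
python3 - <<'E'
from h import *
S=snap('scene','s9.png')
H=hsv(S);h,sa,v=[H[...,i].astype(int) for i in range(3)]
red=((h<6)|(h>172))&(sa>120)&(v>60);print([(b[0],b[1]) for b in blobs(red,15,900)])
cv2.imwrite('pics/c10.png',cv2.resize(cv2.imread('pics/s9.png')[110:250,160:345],(793,600)))
E
```

```text
tool_pos: [0.4489, 0.0272, 0.0701]
contact_force: [-2.8, 1.6, 28.6]
finger_force: 14.4
tool_pos: [0.4512, 0.0274, 0.2073]
contact_force: [0.3, 0.1, -0.5]
finger_force: 0.0
tool_pos: [0.4198, 0.1428, 0.2028]
contact_force: [0.6, -0.3, 0.0]
finger_force: 0.0
top ochre [410.5 205.4] 86 [ 0.5223 -0.3145]
top ochre [384.8 240.4] 57 [ 0.4369 -0.2484]
top brown [384.9 240.2] 49 [ 0.4374 -0.2487]
top green [384. 209.] 69 [ 0.5145 -0.2489]
scene ochre [198.8 158.4] 70 [ 0.5211 -0.3169]
scene brown [241.4 158. ] 59 [ 0.4352 -0.2503]
scene green [216.  172.1] 66 [ 0.5132 -0.2502]
scene grey [213.3 142.3] 51 [ 0.4595 -0.3426]
[(array([308.8, 218.3]), np.int32(104))]
```

View pics/c10.png

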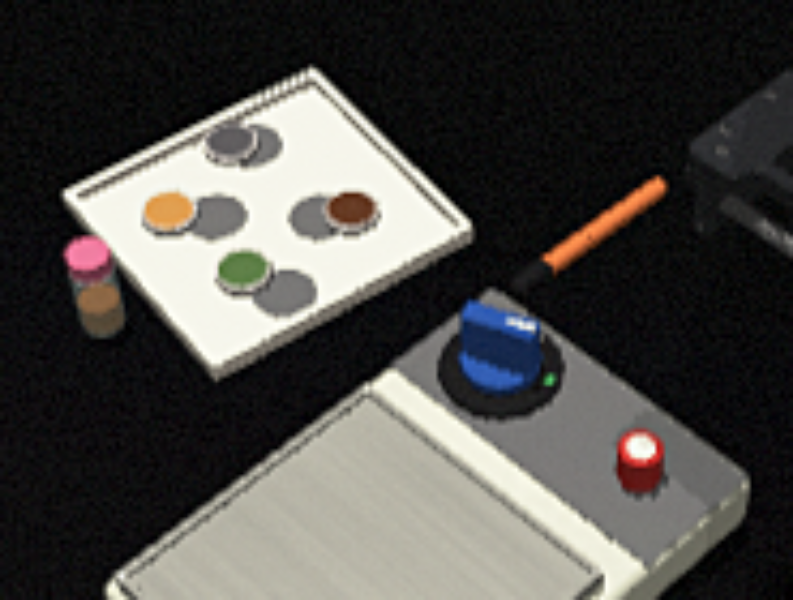

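The last view shows the cap home: its red centroid is back at (308.8,218.3), as at the start. The knob points at the green dot, all four pellets lie flat and apart in the carrier, and the arm is clear. I hand the job in.

```bash
python3 -c "from h import *;print(r.finish_job())"
```

```text
the job is handed in; nothing more can be done
None
```

The job is handed in with no verdict returned: all four pellets were weighed with the knob turned to hold and now lie flat, face up and apart in the carrier (grey was knocked about 3 cm there and left beside the wall), the cap is home and the knob on hold.

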